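Isolate the mortiser and empty its bit tubes

ROBOT

A 6-joint arm with a two-finger parallel gripper is mounted at the origin on a cart in front of the work surface, level with it; the furniture and walls round the work are solid. World frame = base frame: x ahead of the robot, y to its left, z up, the work surface at z = 0. Lengths are in m, angles in rad, forces in N, time in s.
With the tool pointing down it reaches from about 0.35 to 0.975 m from the base axis. Payload 4.9 kg.
Tool frame: the origin (TCP) lies on the centre line of the jaws, within the pads' length; the fingertips stand 14 mm ahead of it and the grasp point (between the pads) lies 5 mm behind it (manip.nose_length is the distance from the TCP to the fingertips, in m); z points along the fingers, y is the line along which they close (so a half turn about z gives the same grasp; the last joint's range is limited). The gripper opens to 85 mm and grips with 20 to 120 N. Pads are 22 mm wide; open, the fingers measure 114 mm over their backs; the gripper's body (76 mm by 85 mm) begins 54 mm behind the grasp point. The pads swing forward as they close: fully open they stand 13 mm farther back than shut.
Start: joints at [-1.359, 0.053, 1.613, -0, 1.476, -0.119], TCP at [0.203, -0.591, 0.245] pointing down, gripper open.
Joint ranges: [-3.01, 3.01], [-1.01, 2.22], [0.06, 2.58], [-1.02, 4.17], [0.09, 2.62], [-3.14, 3.14]. Speed limits (rad/s): [2.57, 2.57, 3.14, 3.14, 3.14, 3.14].

INTERFACE

Orientations are given as a unit quaternion [w, x, y, z].
In Python, from plant import manip, imaging gives the robot as it stands.
- The arm moves only by the tool play_rows, never from a script. Its argument "commands" is a list of rows, each a list of 6 numbers: the shift along the tool's x, y, z in mm, then the turn, a rotation vector about the tool's x, y, z in degrees. A call has 1 to 5 rows; each row shifts and turns the commanded pose from where the row before left it, along the tool's axes as they then stand; what a row does not reach is not made up. A row lasts 1/12 s, in which the tool goes at most 41.7 mm and 7.16 degrees, less where a joint would pass 70% of its speed; a pose out of reach is approached as far as the arm can. A call is refused whole if a number of a shift passes 41.7 or a number of a turn 7.16, either way. A call with a gripper value outside its range is refused whole. "hand" is the finger opening in mm, from 0 to 85.4, set as the call begins (left out, the last holds). The fingers move at their own pace and stop on an object; the grip force is fixed at half the most. Time passes only in rows, so rows that do not move let the fingers close. It gives the time, the measured TCP pose, the force, the opening and the grip force at its end, in the units of the state.
- manip.state(): the state, without advancing time (a new reading comes with each control period).
- imaging.grab_frame(name): name is "scene" or "top" or "wrist"; returns a dict with "image" (384x512x3 uint8, red, green, blue), "fx", "fy", "cx", "cy" (pixels), "R" (3x3) and "t" (3): a world point X has camera coordinates R X + t; the wrist camera has in their place "mount" (4x4, takes a point from camera to tool coordinates, whose origin is the TCP and whose axes are the flange's). Camera axes: x right, y down, z forward; pixel columns grow to the right and rows downward; lengths in m; the calibration is good to about 2 mm. A picture is of the moment at which its call begins: read the wrist's pose just before it. There is no depth.
- manip.job_done(): hands the job in; it is judged then, once.
The state is a dict: "time": time; "joint_pos": joint angles; "joint_vel": joint speeds; "joint_efforts": joint torques, N m; "tool_pos": TCP position; "tool_rot": TCP orientation; "contact_force": force on the tool from outside, world axes, zero at the start; "ft_torque": the same for the moment, N m; "gripper_width": opening from 0.0 (shut) to 1.0 (fully open); "grasp_force": force on a finger pad.
Only numpy, scipy, OpenCV 4.12 (cv2) and the standard library are available. Lean on these libraries where they do the work, as an engineer would, in place of code of your own. Each camera call takes 0.05 s, during which the arm holds its last target. There are 200 camera calls.

TASK

Make the mortiser's supply dead first: with one finger dragged along the switch box, sweep the whole row of toggles over to off, never lifting the finger away from the box while only some of them are off. Then tip the tube stand forward by its red handle so that the mortising bits slide out to the mouths, lay every bit that is there flat inside the wooden tray, and swing the empty tubes back upright. Leave all toggles off and do not tip over the oil can or the glue bottle.

Things in the scene. Friction and masses are not known exactly. Their poses are not given: they have to be found in the camera images.
- switch_box: Grey switch box fixed to the bench, 62 x 190 x 36 mm (x, y, z), black top plate to 38 mm, four red bat toggles in a row along its y axis. Origin: centre of the underside; x across the box, y along the row, z up. Sockets are on its -x face.
- toggle_row (a point): Middle of the row of toggle pivots, 40 mm above the bench, axes as the switch box. Pivots at y = +60, +20, -20, -60 mm from here. A finger drawn along the row from +y to -y with its end 18 to 24 mm above the pivots (58 to 64 mm above the bench) pushes each toggle to about 1.2 rad and passes over it.
- toggle1 (a joint): Toggle 1, pivot at y = +60 mm, rad. 0 = on, leaning 0.35 rad to the box's +y; swings to its -y: upright at 0.35, end stop 1.4. Off above 0.7. Red round stick, 8 mm thick, end 30 mm from the pivot; light friction (about 1 N at its end), stays where left.
- toggle2 (a joint): Toggle 2, pivot at y = +20 mm, rad. 0 = on, leaning 0.35 rad to the box's +y; swings to its -y: upright at 0.35, end stop 1.4. Off above 0.7. Red round stick, 8 mm thick, end 30 mm from the pivot; light friction (about 1 N at its end), stays where left.
- toggle3 (a joint): Toggle 3, pivot at y = -20 mm, rad. 0 = on, leaning 0.35 rad to the box's +y; swings to its -y: upright at 0.35, end stop 1.4. Off above 0.7. Red round stick, 8 mm thick, end 30 mm from the pivot; light friction (about 1 N at its end), stays where left.
- toggle4 (a joint): Toggle 4, pivot at y = -60 mm, rad. 0 = on, leaning 0.35 rad to the box's +y; swings to its -y: upright at 0.35, end stop 1.4. Off above 0.7. Red round stick, 8 mm thick, end 30 mm from the pivot; light friction (about 1 N at its end), stays where left.
- bit_stand: Fixed stand: wooden base 125 x 250 x 12 mm (x -55 to +70, y -134 to +116 mm), two aluminium cheeks (outer faces at y = -127 and +109 mm, 44 mm wide in x, 153 mm high) that carry the tilting tubes. Origin: under the hinge, on the bench; the tubes tip over towards its -x; y along the hinge axis, z up.
- tube_hinge (a point): Point on the hinge axis straight above the origin of the stand, 140 mm above the bench; fixed, axes as the stand; the hinge axis is its y. Four clear square tubes hang on it at y = +66, +22, -22, -66 mm, outside 24 (y) x 26 mm, inside 18 (y) x 20 mm, middle lines through the hinge axis.
- tubes (a joint): Tilt of the tubes, rad: 0 = upright, mouths up (start, end stop), growing as they tip to the stand's -x; 2.05 = other end stop, mouths 0.48 rad below level. Tipped above 1.9, upright below 0.15. Friction holds any angle; about 4 N at the handle moves it. The bits slide by themselves when tipped fully.
- tube_floor (a point): Midway along the row of tubes, level with the inner faces of their floors, where the roofs end: 35 mm from the hinge along the tubes, 10 mm off their middle lines. z points along the tubes to the mouths, x from floor to roof. Roofed and closed for 125 mm behind here. Upright, the bits are wholly under the roof; tipped, x points up.
- tube_lip (a point): Midway along the row, at the foot of the lips: from tube_floor each tube's blue tongue, 10 mm wide, 3 mm thick, runs on 80 mm to here (same axes) and ends in a lip 4 mm high. Tipped, each bit stops here, 80 mm bare, 40 mm in the tube. To take it grip across it (along y), lift 7 mm along x, draw 50 mm or more along z.
- tube_handle (a point): Point on the red handle of the tubes, a round rod 12 mm thick along the stand's y from y = -117 to -184 mm; this point at y = -158 mm, 75 mm from the hinge axis towards the mouths (straight above the hinge when upright). The rod may turn between the fingers while carried round the hinge.
- bit1: Square hollow steel mortising bit with a red band, 12 x 12 x 120 mm, 50 g; may be absent. Origin on its axis in the middle of the band, 45 mm from the shank end and 75 mm from the cutting end; z along it towards the cutting end (which points to the tube's mouth), x and y square to its sides. Starts inside the tube at y = +66 mm of the stand.
- bit2: Square hollow steel mortising bit with a yellow band, 12 x 12 x 120 mm, 50 g; may be absent. Origin on its axis in the middle of the band, 45 mm from the shank end and 75 mm from the cutting end; z along it towards the cutting end (which points to the tube's mouth), x and y square to its sides. Starts inside the tube at y = +22 mm of the stand.
- bit3: Square hollow steel mortising bit with a green band, 12 x 12 x 120 mm, 50 g; may be absent. Origin on its axis in the middle of the band, 45 mm from the shank end and 75 mm from the cutting end; z along it towards the cutting end (which points to the tube's mouth), x and y square to its sides. Starts inside the tube at y = -22 mm of the stand.
- oil_can: Red oil can with a thin spout, 66 mm across, 135 mm high, standing; origin under its centre. A bystander: must not fall over.
- glue_bottle: Yellow-brown glue bottle with a red tip, 63 mm across, 174 mm high, standing; origin under its centre. A bystander: must not fall over.
- bit4: Square hollow steel mortising bit with a blue band, 12 x 12 x 120 mm, 50 g; may be absent. Origin on its axis in the middle of the band, 45 mm from the shank end and 75 mm from the cutting end; z along it towards the cutting end (which points to the tube's mouth), x and y square to its sides. Starts inside the tube at y = -66 mm of the stand.
- bit_tray: Loose open tray of light wood, outside 160 (x) x 190 (y) x 26 mm, walls and floor 5 mm thick, 0.6 kg. Origin: centre of the underside. A bit lies properly in it when flat on the floor (its origin about 11 mm above the tray's), the middle of its band within 70 mm in x and 85 mm in y of the tray's centre; bits may lie side by side in any order.

How it is judged:
By the outcome, as a careful person would: the job done as asked, in the order asked, and still so for the second after the job is handed in, with the robot touching nothing.
Of bit1, bit2, bit3, bit4 only 3 to 4 are there at a start; the rules pass over those that are not, and their reading is None.
At some moment in a run one of bit_tray may be knocked a few centimetres aside while the robot is not near it.
Once in a run the grip may slacken for a moment while it holds something.
It also fails if it takes over 200 s, if anything falls off the work surface, if the arm or the gripper's body presses on something with over 40 N, if the wrist force passes 120 N, or if a joint passes its speed limit or range.

## Working session

There is one attempt and no reset: what is moved stays moved. The work goes in short steps, Python scripts to look and compute and a tool call to move; the robot and the scene stay as the last step left them, time stands still between calls to the robot, and variables do not carry over. Pictures are saved under pics/ and viewed, at most 14 in all, crops included, and the job is handed in when it is done.

Besides the shell and the picture viewer there is one more tool, called after "Call:" as name(argument=value, ...) on one line, values as JSON. play_rows: Moves the arm, as the interface text tells. Its arguments: {"type":"object","properties":{"commands":{"type":"array","items":{"type":"array","items":{"type":"number"}}},"hand":{"type":"number"}},"required":["commands"]}

```bash
mkdir -p pics; ls; python3 - <<'E'
from plant import manip, imaging
import cv2,numpy as np
print(manip.state(), manip.nose_length)
for n in ("scene","top"):
    f=imaging.grab_frame(n); print(n,f["fx"],f["cx"],f["cy"],f["R"],f["t"])
    cv2.imwrite(f"pics/{n}0.png",cv2.resize(f["image"][:,:,::-1],(800,600),interpolation=cv2.INTER_CUBIC))
E
```

```text
pics
{'time': 0.0, 'joint_pos': array([-1.35900801e+00,  5.33841349e-02,  1.61427580e+00,  1.13881969e-05,
        1.47598703e+00, -1.19018094e-01]), 'joint_vel': array([-0.00135097,  0.00059187,  0.0004336 ,  0.00077701,  0.00037576,
       -0.00137746]), 'joint_efforts': array([ 1.03076782e-03, -3.93674040e+01, -3.70179749e+01, -8.42919394e-05,
        6.90784946e-03, -1.39085509e-05]), 'tool_pos': array([ 0.2028728 , -0.59054156,  0.24405694]), 'tool_rot': array([-1.02631017e-03,  9.86351617e-01,  1.64649424e-01, -4.19656123e-05]), 'contact_force': array([-1.02619253, -0.49379333,  0.58999796]), 'ft_torque': array([ 0.02320192, -0.00324154, -0.0294986 ]), 'grasp_force': 0.0, 'gripper_width': 1.0006715306458587} 0.014
scene 443.212803964547 253.39898524250904 188.9867158134196 [[-0.84849641 -0.52886035  0.01898894]
 [-0.40863999  0.63197274 -0.65850119]
 [ 0.33625468 -0.56649553 -0.75234008]] [0.50463039 0.39129491 0.99422507]
top 405.55919414681733 247.06095662822648 193.33287118987036 [[ 0.00145937 -0.99979623 -0.02013399]
 [-0.98714964  0.00177693 -0.15978868]
 [ 0.1597919   0.02010845 -0.9869459 ]] [-0.02577441  0.63242444  1.11673013]
```

View pics/top0.png

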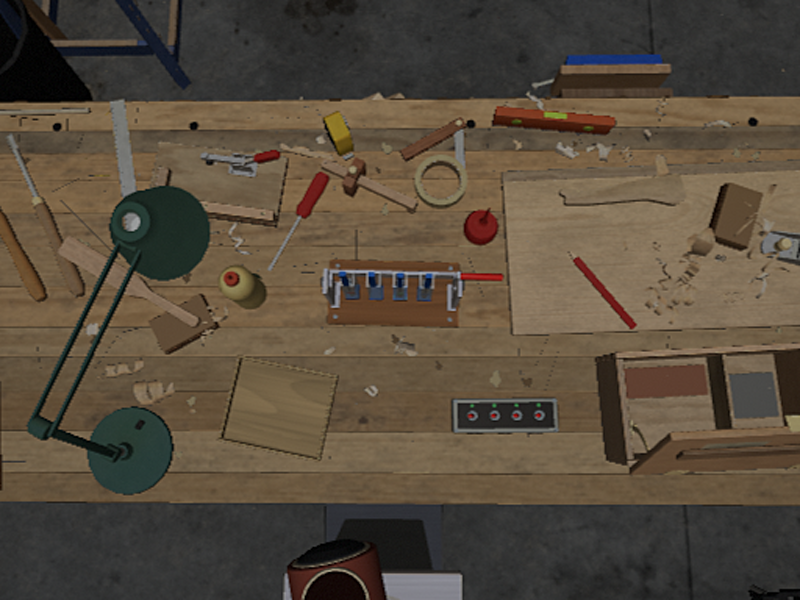

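View pics/scene0.png

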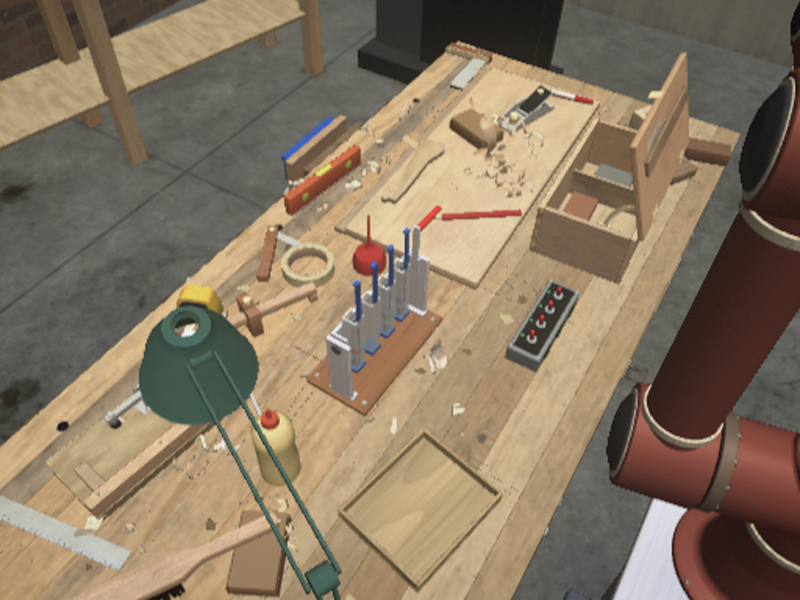

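Top view (800×600): stand base (330,262)–(460,325) with handle to the right (500,277), switch box (453,400)–(556,432), tray corners (243,357),(338,374),(322,459),(222,438), oil can (481,227), glue (238,283).

```bash
cat > h.py <<'E'
from plant import manip, imaging
import cv2,numpy as np
from scipy.spatial.transform import Rotation as Ro
def tool(s=None):
    s=s or manip.state(); q=s["tool_rot"]
    return Ro.from_quat([q[1],q[2],q[3],q[0]]).as_matrix(), np.array(s["tool_pos"])
def cam(name):
    """image, K, R, t (camera = R X + t)"""
    s=manip.state(); f=imaging.grab_frame(name)
    K=np.array([[f["fx"],0,f["cx"]],[0,f["fy"],f["cy"]],[0,0,1]])
    if name=="wrist":
        T,p=tool(s); M=np.array(f["mount"]); Rc=T@M[:3,:3]; pc=T@M[:3,3]+p
        return f["image"],K,Rc.T,-Rc.T@pc
    return f["image"],K,np.array(f["R"]),np.array(f["t"])
def back(c,u,v,z):
    _,K,R,t=c; d=R.T@np.linalg.inv(K)@[u,v,1]; o=-R.T@t
    return o+d*(z-o[2])/d[2]
def proj(c,X):
    _,K,R,t=c; q=K@(R@np.array(X)+t); return q[:2]/q[2]
def save(img,n,crop=None,k=1):
    if crop: u0,v0,u1,v1=crop; img=img[v0:v1,u0:u1]
    cv2.imwrite(f"pics/{n}.png",cv2.resize(img[:,:,::-1],None,fx=k,fy=k,interpolation=cv2.INTER_CUBIC))
E
python3 - <<'E'
from h import *
c=cam("top"); s=.64
for n,z,P in (("base",.012,[(330,262),(460,262),(459,326),(328,326)]),("box",.036,[(453,400),(556,398),(557,431),(453,433)]),
  ("tray",.026,[(243,357),(338,374),(322,459),(222,438)]),("handle",.215,[(462,277),(503,277)]),("oil",.06,[(481,227)]),("glue",.174,[(232,279)])):
    X=np.array([back(c,u*s,v*s,z) for u,v in P]); print(n,X.round(3).tolist(),X.mean(0).round(3), [np.linalg.norm(X[i]-X[i-1]).round(3) for i in range(len(X))])
s=cam("scene")
a=cv2.resize(c[0][240:290,280:365],None,fx=6,fy=6,interpolation=cv2.INTER_CUBIC)
b=cv2.resize(s[0][170:240,315:380],None,fx=4.28,fy=4.28,interpolation=cv2.INTER_CUBIC)
b=cv2.copyMakeBorder(b[:300],0,max(0,300-b.shape[0]),0,0,cv2.BORDER_CONSTANT)
save(np.hstack([a,b]),"box1")
E
```

```text
base [[0.717, 0.083, 0.012], [0.716, -0.167, 0.012], [0.593, -0.163, 0.012], [0.593, 0.085, 0.012]] [ 0.655 -0.04   0.012] [np.float64(0.124), np.float64(0.25), np.float64(0.124), np.float64(0.248)]
box [[0.454, -0.147, 0.036], [0.458, -0.334, 0.036], [0.4, -0.333, 0.036], [0.396, -0.147, 0.036]] [ 0.427 -0.24   0.036] [np.float64(0.059), np.float64(0.186), np.float64(0.059), np.float64(0.187)]
tray [[0.533, 0.241, 0.026], [0.502, 0.063, 0.026], [0.348, 0.09, 0.026], [0.385, 0.274, 0.026]] [0.442 0.167 0.026] [np.float64(0.152), np.float64(0.181), np.float64(0.156), np.float64(0.187)]
handle [[0.646, -0.15, 0.215], [0.646, -0.214, 0.215]] [ 0.646 -0.182  0.215] [np.float64(0.065), np.float64(0.065)]
oil [[0.772, -0.202, 0.06]] [ 0.772 -0.202  0.06 ] [np.float64(0.0)]
glue [[0.652, 0.228, 0.174]] [0.652 0.228 0.174] [np.float64(0.0)]
```

View pics/box1.png

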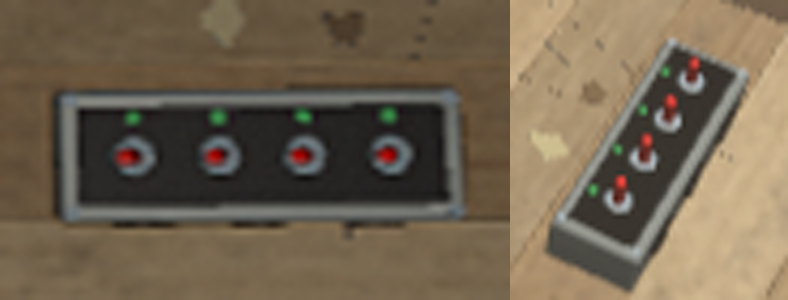

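The toggles' red tips lie left (+y) of their collars, so the box axes are about the world axes and I sweep towards world −y. Turn to yaw 0 and go over the box.

Call:
play_rows(commands=[[0,0,0,0,0,6.3],[0,0,0,0,0,6.3],[0,0,0,0,0,6.3],[22,-34,0,0,0,0],[22,-34,0,0,0,0]], hand=0)

```text
time: 0.62
tool_pos: [0.2464, -0.523, 0.2445]
tool_rot: [-0.001, 1.0, -0.001, -0.0]
contact_force: [1.3, 0.6, 0.6]
gripper_width: 0.303
grasp_force: 0.0
```

Call:
play_rows(commands=[[22,-34,0,0,0,0],[22,-34,0,0,0,0],[22,-34,0,0,0,0],[22,-34,0,0,0,0],[22,-34,0,0,0,0]])

```text
time: 1.03
tool_pos: [0.3573, -0.3511, 0.2452]
tool_rot: [0.0, 1.0, 0.0, 0.0]
contact_force: [1.8, -0.5, 0.1]
gripper_width: 0.0
grasp_force: 0.0
```

Call:
play_rows(commands=[[22,-34,0,0,0,0],[22,-34,0,0,0,0],[0,0,0,0,0,0],[0,0,0,0,0,0]])

```text
time: 1.37
tool_pos: [0.4015, -0.2833, 0.2452]
tool_rot: [0.0, 1.0, 0.003, -0.0]
contact_force: [-0.4, -0.7, -0.7]
gripper_width: -0.0
grasp_force: 0.0
```

```bash
python3 - <<'E'
from h import *
c=cam("wrist"); T,p=tool(); print(T.round(3),p.round(4)); save(c[0],"w1",None,1.5)
np.savez("c1.npz",*c); print(proj(c,[.427,-.24,.038]))
E
```

```text
[[ 1.     0.003 -0.   ]
 [ 0.003 -1.    -0.   ]
 [-0.     0.    -1.   ]] [ 0.4009 -0.2844  0.2452]
[217.3644618  148.02325721]
```

View pics/w1.png

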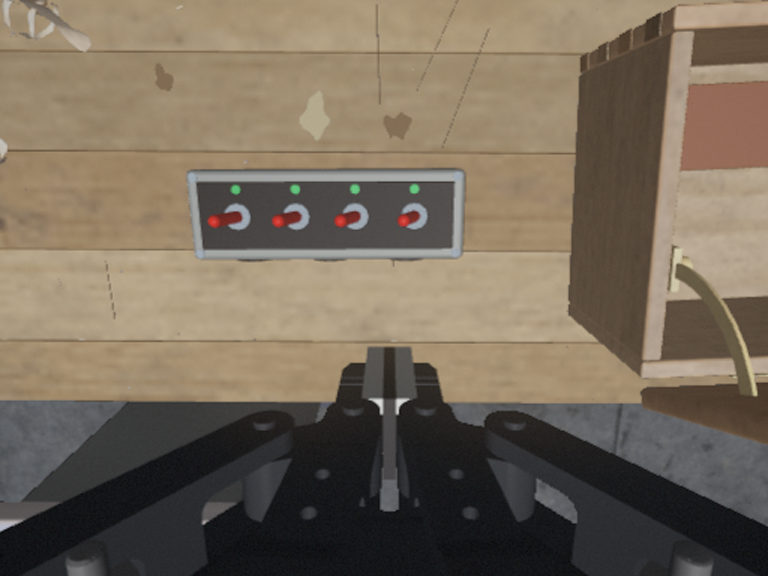

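Wrist view: box upright in view, collars at (237,217),(295,217),(355,217),(414,217), tips leaning left (+y); closed fingertips end at about (390,348).

```bash
python3 - <<'E'
from h import *
c=np.load("c1.npz"); c=[c[f"arr_{i}"] for i in range(4)]
for u in (237,295,355,414): print(back(c,u/1.5,217/1.5,.039).round(4))
for q in ((188,171),(464,169),(464,259),(196,259)): print(back(c,q[0]/1.5,q[1]/1.5,.037).round(4))
p=np.array([.4009,-.2844,.2452])
for dx in (-.011,0,.011): print([ (proj(c,p+[dx,0,-z])*1.5).round(0) for z in (0,.014,.027)])
E
```

```text
[ 0.4302 -0.1796  0.039 ]
[ 0.4304 -0.2191  0.039 ]
[ 0.4307 -0.2599  0.039 ]
[ 0.4309 -0.3001  0.039 ]
[ 0.4604 -0.1485  0.037 ]
[ 0.4627 -0.333   0.037 ]
[ 0.4016 -0.3358  0.037 ]
[ 0.4005 -0.1481  0.037 ]
[array([393., 435.]), array([393., 411.]), array([392., 393.])]
[array([393., 401.]), array([393., 380.]), array([393., 363.])]
[array([394., 366.]), array([393., 347.]), array([393., 333.])]
```

Fingertip offset confirmed (14 mm), pivots at x≈0.4305, y −0.18…−0.30. Position at y=−0.12, TCP z 0.075.

Call:
play_rows(commands=[[7,-41,0,0,0,0],[7,-41,0,0,0,0],[7,-41,0,0,0,0],[8,-40,0,0,0,0],[0,0,40,0,0,0]])

```text
time: 1.83
tool_pos: [0.4346, -0.12, 0.2135]
tool_rot: [0.002, 1.0, 0.003, 0.008]
contact_force: [2.0, -1.5, 1.1]
gripper_width: 0.002
grasp_force: 0.0
```

Call:
play_rows(commands=[[0,0,40,0,0,0],[0,0,40,0,0,0],[0,0,40,0,0,0],[0,0,10,0,0,0],[0,0,0,0,0,0]])

```text
time: 2.25
tool_pos: [0.4265, -0.1218, 0.0716]
tool_rot: [-0.002, 1.0, -0.001, -0.004]
contact_force: [-0.5, 0.3, -0.1]
gripper_width: -0.002
grasp_force: 0.0
```

Call:
play_rows(commands=[[0,0,0,0,0,0],[0,0,0,0,0,0]])

```text
time: 2.42
tool_pos: [0.4315, -0.1235, 0.0783]
tool_rot: [0.001, 1.0, -0.0, 0.002]
contact_force: [0.3, 0.1, 0.1]
gripper_width: 0.001
grasp_force: 0.0
```

Call:
play_rows(commands=[[0,0,0,0,0,0],[0,0,0,0,0,0],[0,0,0,0,0,0]])

```text
time: 2.67
tool_pos: [0.4307, -0.1225, 0.0771]
tool_rot: [0.001, 1.0, 0.0, 0.001]
contact_force: [-0.3, -0.4, -0.0]
gripper_width: -0.003
grasp_force: 0.0
```

Tip at 63 mm; lower 2.5 mm and sweep to y≈−0.35.

Call:
play_rows(commands=[[0,5,2.5,0,0,0],[0,12,0,0,0,0],[0,12,0,0,0,0],[0,12,0,0,0,0],[0,12,0,0,0,0]])

```text
time: 3.08
tool_pos: [0.4295, -0.1762, 0.0728]
tool_rot: [-0.0, 1.0, 0.0, -0.0]
contact_force: [0.5, 1.5, -0.3]
gripper_width: -0.002
grasp_force: 0.6
```

Call:
play_rows(commands=[[0,12,0,0,0,0],[0,12,0,0,0,0],[0,12,0,0,0,0],[0,12,0,0,0,0],[0,12,0,0,0,0]])

```text
time: 3.5
tool_pos: [0.4295, -0.2361, 0.0726]
tool_rot: [-0.0, 1.0, 0.0, -0.0]
contact_force: [-0.6, 1.6, 1.0]
gripper_width: -0.005
grasp_force: 0.3
```

Call:
play_rows(commands=[[0,12,0,0,0,0],[0,12,0,0,0,0],[0,12,0,0,0,0],[0,12,0,0,0,0],[0,12,0,0,0,0]])

```text
time: 3.92
tool_pos: [0.4297, -0.2961, 0.0728]
tool_rot: [0.0, 1.0, 0.0, -0.0]
contact_force: [-1.0, 0.6, -0.4]
gripper_width: -0.004
grasp_force: 0.6
```

Call:
play_rows(commands=[[0,12,0,0,0,0],[0,12,0,0,0,0],[0,12,0,0,0,0],[0,12,0,0,0,0],[0,12,0,0,0,0]])

```text
time: 4.33
tool_pos: [0.4298, -0.3564, 0.0729]
tool_rot: [0.0, 1.0, 0.0, 0.0]
contact_force: [0.5, -0.3, 0.2]
gripper_width: -0.0
grasp_force: 0.0
```

```bash
python3 - <<'E'
from h import *
t=cam("top"); s=cam("scene")
a=cv2.resize(t[0][240:290,280:365],None,fx=4.5,fy=6,interpolation=cv2.INTER_CUBIC)
b=cv2.resize(s[0][170:240,315:405],None,fx=4.28,fy=4.28,interpolation=cv2.INTER_CUBIC)[:300]
b=cv2.copyMakeBorder(b,0,300-b.shape[0],0,0,cv2.BORDER_CONSTANT)
save(np.hstack([a,b]),"box2")
E
```

```text
(no output)
```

View pics/box2.png

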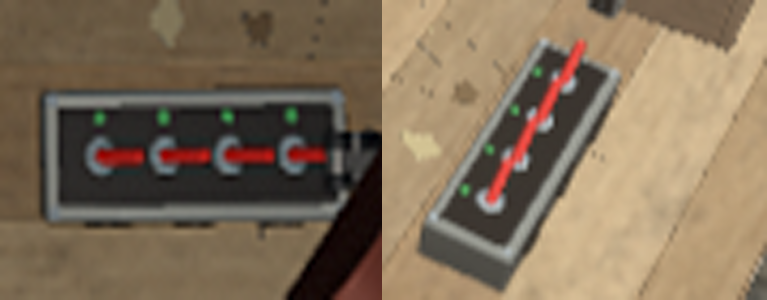

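All four toggles lie over to −y, at about 1.2 rad, so they are off. Now go to the handle; first lift and move near it, then look with the wrist camera.

Call:
play_rows(commands=[[0,0,-40,0,0,0],[0,0,-41,0,0,0],[0,0,-41,0,0,0],[0,0,-41,0,0,0],[0,0,-41,0,0,0]], hand=40)

```text
time: 4.85
tool_pos: [0.4295, -0.3542, 0.2787]
tool_rot: [-0.0, 1.0, 0.001, -0.0]
contact_force: [-0.1, -0.4, -0.1]
gripper_width: 0.469
grasp_force: 0.0
```

Call:
play_rows(commands=[[15,-35,-13,0,0,0],[15,-35,-13,0,0,0],[15,-35,-13,0,0,0],[15,-30,-13,0,0,0],[15,-25,-13,0,0,0]])

```text
time: 5.27
tool_pos: [0.5049, -0.1924, 0.3426]
tool_rot: [-0.0, 1.0, 0.001, 0.0]
contact_force: [0.6, 0.1, 0.3]
gripper_width: 0.468
grasp_force: 0.0
```

Call:
play_rows(commands=[[15,-30,0,0,0,0],[15,-30,0,0,0,0],[15,-20,0,0,0,0],[0,0,0,0,0,0],[0,0,0,0,0,0]])

```text
time: 5.68
tool_pos: [0.5497, -0.1135, 0.3415]
tool_rot: [0.0, 1.0, 0.002, -0.0]
contact_force: [-0.2, 0.3, -0.4]
gripper_width: 0.468
grasp_force: 0.0
```

```bash
python3 - <<'E'
from h import *
c=cam("wrist"); T,p=tool(); print(T.round(3),p.round(4)); save(c[0],"w2",None,1.5)
np.savez("c2.npz",*c); print(imaging.grab_frame("wrist")["mount"], manip.state()["joint_pos"])
E
```

```text
[[ 1.     0.002 -0.001]
 [ 0.002 -1.    -0.   ]
 [-0.001  0.    -1.   ]] [ 0.5494 -0.1144  0.3415]
[[ 3.41093743e-04 -9.65826036e-01 -2.59190958e-01  6.67085892e-02]
 [ 9.99999814e-01  4.60535891e-04 -4.00106066e-04 -1.26012199e-04]
 [ 5.05799594e-04 -2.59190773e-01  9.65826013e-01 -1.28533505e-01]
 [ 0.00000000e+00  0.00000000e+00  0.00000000e+00  1.00000000e+00]] [-3.38931131e-01 -1.38133960e-01  1.63968016e+00 -4.20824171e-04
  1.64059642e+00  1.23096742e+00]
```

View pics/w2.png

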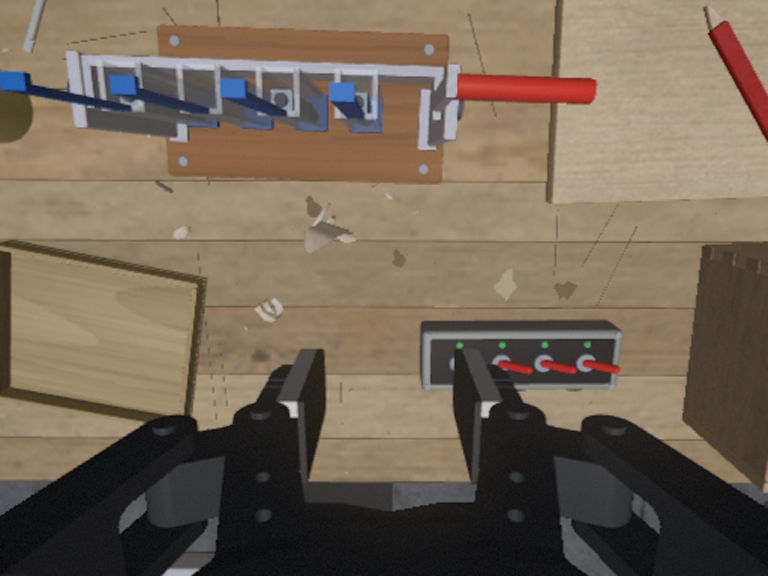

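Wrist view: red rod runs from (455,87) to (597,91); the base corners are (160,26),(449,36),(441,184),(167,175).

```bash
python3 - <<'E'
from h import *
c=np.load("c2.npz"); c=[c[f"arr_{i}"] for i in range(4)]
for n,z,P in (("rod",.215,((455,87),(520,89),(592,91))),("base",.012,((160,26),(449,36),(441,184),(167,175)))):
  for u,v in P: print(n,back(c,u/1.5,v/1.5,z).round(4))
E
```

```text
rod [ 0.6507 -0.145   0.215 ]
rod [ 0.6499 -0.1766  0.215 ]
rod [ 0.6491 -0.2117  0.215 ]
base [0.7249 0.081  0.012 ]
base [ 0.7182 -0.1637  0.012 ]
base [ 0.5952 -0.1608  0.012 ]
base [0.6022 0.0891 0.012 ]
```

Call:
play_rows(commands=[[0,0,0,0,0,-6.9],[0,0,0,0,0,-6.9],[0,0,0,0,0,-6.9],[0,0,0,0,0,-6.9],[0,0,0,0,0,-6.9]])

```text
time: 6.2
tool_pos: [0.5489, -0.1161, 0.3418]
tool_rot: [0.0, 0.954, 0.299, -0.0]
contact_force: [0.1, -0.0, 0.4]
gripper_width: 0.468
grasp_force: 0.0
```

Call:
play_rows(commands=[[0,0,0,0,0,-6.9],[0,0,0,0,0,-6.9],[0,0,0,0,0,-6.9],[0,0,0,0,0,-6.9],[0,0,0,0,0,-6.9]])

```text
time: 6.62
tool_pos: [0.5489, -0.1161, 0.3418]
tool_rot: [-0.0, 0.823, 0.568, -0.0]
contact_force: [-0.1, -0.5, -0.4]
gripper_width: 0.471
grasp_force: 0.0
```

Call:
play_rows(commands=[[0,0,0,0,0,-6.9],[0,0,0,0,0,-6.9],[0,0,0,0,0,-6.2],[-21,25,0,0,0,0],[-21,25,0,0,0,0]])

```text
time: 7.03
tool_pos: [0.5983, -0.1587, 0.3423]
tool_rot: [0.0, 0.713, 0.701, 0.0]
contact_force: [0.5, -0.0, 1.5]
gripper_width: 0.468
grasp_force: 0.0
```

Call:
play_rows(commands=[[-21,25,0,0,0,0],[-21,25,0,0,0,0],[0,0,30,0,0,0],[0,0,30,0,0,0],[0,0,0,0,0,0]])

```text
time: 7.45
tool_pos: [0.6449, -0.2012, 0.2734]
tool_rot: [-0.006, 0.714, 0.7, -0.002]
contact_force: [-0.4, 1.0, -2.3]
gripper_width: 0.468
grasp_force: 0.0
```

Call:
play_rows(commands=[[0,0,0,0,0,0],[0,0,0,0,0,0]])

```text
time: 7.62
tool_pos: [0.6481, -0.2012, 0.2835]
tool_rot: [0.001, 0.713, 0.701, 0.0]
contact_force: [0.4, 0.1, 0.0]
gripper_width: 0.467
grasp_force: 0.0
```

Call:
play_rows(commands=[[1,1,24,0,0,0],[1,0.5,24,0,0,0],[1,0,24,0,0,0],[0,0,0,0,0,0],[0,0,0,0,0,0]])

```text
time: 8.03
tool_pos: [0.6497, -0.1974, 0.211]
tool_rot: [0.0, 0.713, 0.701, 0.0]
contact_force: [0.2, 1.2, 0.5]
gripper_width: 0.473
grasp_force: 0.0
```

Call:
play_rows(commands=[[0,0,0,0,0,0],[0,0,0,0,0,0],[0,0,0,0,0,0],[0,0,0,0,0,0],[0,0,0,0,0,0]], hand=0)

```text
time: 8.45
tool_pos: [0.6485, -0.1981, 0.2138]
tool_rot: [-0.0, 0.713, 0.701, -0.001]
contact_force: [-10.4, 1.4, 7.6]
gripper_width: 0.114
grasp_force: 58.5
```

```bash
python3 - <<'E'
import numpy as np
# increments along arc, tool y=+x, tool z=-z ; r=75mm, from th=0
th=0;n=20;a=np.linspace(0,2.05,n+1)
P=np.c_[-75*np.sin(a),75*np.cos(a)]
D=np.diff(P,axis=0); print([[0,round(d[0],1),round(-d[1],1)] for d in D]); print(P[::5].round(1))
E
```

```text
[[0, np.float64(-7.7), np.float64(0.4)], [0, np.float64(-7.6), np.float64(1.2)], [0, np.float64(-7.4), np.float64(1.9)], [0, np.float64(-7.2), np.float64(2.7)], [0, np.float64(-6.9), np.float64(3.4)], [0, np.float64(-6.5), np.float64(4.1)], [0, np.float64(-6.0), np.float64(4.7)], [0, np.float64(-5.5), np.float64(5.3)], [0, np.float64(-4.9), np.float64(5.9)], [0, np.float64(-4.3), np.float64(6.4)], [0, np.float64(-3.6), np.float64(6.8)], [0, np.float64(-2.9), np.float64(7.1)], [0, np.float64(-2.2), np.float64(7.4)], [0, np.float64(-1.4), np.float64(7.6)], [0, np.float64(-0.6), np.float64(7.7)], [0, np.float64(0.1), np.float64(7.7)], [0, np.float64(0.9), np.float64(7.6)], [0, np.float64(1.7), np.float64(7.5)], [0, np.float64(2.5), np.float64(7.3)], [0, np.float64(3.2), np.float64(7.0)]]
[[ -0.   75. ]
 [-36.8  65.4]
 [-64.1  38.9]
 [-75.    2.5]
 [-66.6 -34.6]]
```

Gripped the rod (12 mm, small side load). Carry it round the arc.

Call:
play_rows(commands=[[0,-8.5,-1,0,0,0],[0,-8.5,0.5,0,0,0],[0,-7.4,1.9,0,0,0],[0,-7.2,2.7,0,0,0],[0,-6.9,3.4,0,0,0]])

```text
time: 8.87
tool_pos: [0.6154, -0.1972, 0.2083]
tool_rot: [0.006, 0.713, 0.701, 0.005]
contact_force: [4.9, 3.8, 9.0]
gripper_width: 0.116
grasp_force: 58.5
```

Call:
play_rows(commands=[[0,-6.5,4.1,0,0,0],[0,-6,4.7,0,0,0],[0,-5.5,5.3,0,0,0],[0,-4.9,5.9,0,0,0],[0,-4.3,6.4,0,0,0]])

```text
time: 9.28
tool_pos: [0.5877, -0.1965, 0.1823]
tool_rot: [0.005, 0.713, 0.701, 0.004]
contact_force: [0.7, 5.2, 13.9]
gripper_width: 0.117
grasp_force: 63.7
```

Call:
play_rows(commands=[[0,-3.6,6.8,0,0,0],[0,-2.9,7.1,0,0,0],[0,-2.2,7.4,0,0,0],[0,-1.4,7.6,0,0,0],[0,-0.6,7.7,0,0,0]])

```text
time: 9.7
tool_pos: [0.574, -0.1961, 0.1436]
tool_rot: [0.001, 0.713, 0.701, 0.001]
contact_force: [-7.1, 3.8, 9.9]
gripper_width: 0.119
grasp_force: 68.3
```

Call:
play_rows(commands=[[0,0.1,7.7,0,0,0],[0,0.9,7.6,0,0,0],[0,1.7,7.5,0,0,0],[0,2.5,7.3,0,0,0],[0,3.2,7,0,0,0]])

```text
time: 10.12
tool_pos: [0.5796, -0.1962, 0.1033]
tool_rot: [-0.002, 0.713, 0.701, -0.002]
contact_force: [-13.1, 2.0, 7.9]
gripper_width: 0.111
grasp_force: 72.5
```

Call:
play_rows(commands=[[0,0,0,0,0,0],[0,0,0,0,0,0],[0,0,0,0,0,0]])

```text
time: 10.37
tool_pos: [0.58, -0.1962, 0.1024]
tool_rot: [-0.002, 0.713, 0.701, -0.001]
contact_force: [-7.1, 0.9, -0.1]
gripper_width: 0.114
grasp_force: 71.6
```

Call:
play_rows(commands=[[0,1.5,2.5,0,0,0],[0,1,1.5,0,0,0],[0,0,0,0,0,0]])

```text
time: 10.62
tool_pos: [0.5817, -0.1962, 0.0979]
tool_rot: [-0.003, 0.713, 0.701, -0.002]
contact_force: [-8.7, 1.1, 0.1]
gripper_width: 0.117
grasp_force: 72.9
```

```bash
python3 - <<'E'
from h import *
c=cam("top"); s=cam("scene")
a=cv2.resize(c[0][150:220,190:330],None,fx=5.4,fy=5.4,interpolation=cv2.INTER_CUBIC)[:378,:]
b=cv2.resize(s[0][140:270,180:300],None,fx=2.9,fy=2.9,interpolation=cv2.INTER_CUBIC)
save(a,"t3")
np.savez("c3.npz",*c)
E
```

```text
(no output)
```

View pics/t3.png

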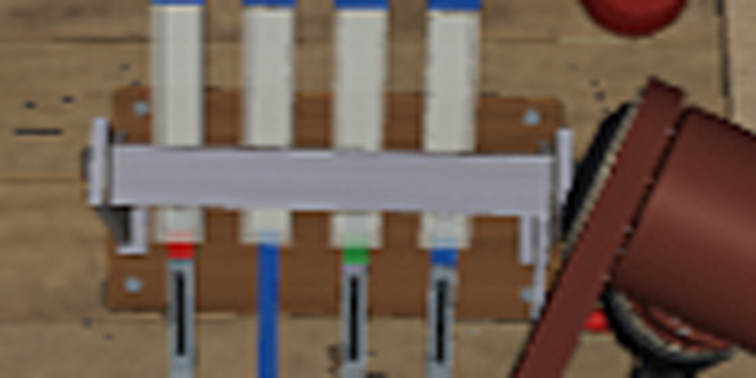

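Red, green and blue bits have slid out; the yellow tube (tongue bare) is empty. Check the end stop by pushing a bit more.

Call:
play_rows(commands=[[0,1,2,0,0,0],[0,1,2,0,0,0],[0,0,0,0,0,0],[0,0,0,0,0,0]])

```text
time: 11.05
tool_pos: [0.5822, -0.1963, 0.0972]
tool_rot: [-0.005, 0.713, 0.701, -0.004]
contact_force: [-24.4, 4.6, 19.3]
gripper_width: 0.116
grasp_force: 74.9
```

End stop reached. Back off slightly, release, go up and over to see the bits.

Call:
play_rows(commands=[[0,-1.5,-3,0,0,0],[0,0,0,0,0,0],[0,0,0,0,0,0]])

```text
time: 11.3
tool_pos: [0.582, -0.1963, 0.0975]
tool_rot: [-0.003, 0.713, 0.701, -0.002]
contact_force: [-10.9, 0.7, 3.1]
gripper_width: 0.114
grasp_force: 73.1
```

Call:
play_rows(commands=[[0,0,0,0,0,0],[0,0,0,0,0,0],[0,0,0,0,0,0],[0,0,-20,0,0,0],[0,0,-40,0,0,0]], hand=40)

```text
time: 11.72
tool_pos: [0.5816, -0.1948, 0.1523]
tool_rot: [-0.005, 0.713, 0.701, -0.002]
contact_force: [0.3, -1.2, 0.5]
gripper_width: 0.466
grasp_force: 0.0
```

Call:
play_rows(commands=[[0,0,-40,0,0,0],[0,0,-40,0,0,0],[0,0,-40,0,0,0],[0,0,-40,0,0,0],[30,-18,0,0,0,6.9]], hand=30)

```text
time: 12.13
tool_pos: [0.5719, -0.1705, 0.3297]
tool_rot: [0.01, 0.755, 0.655, 0.004]
contact_force: [0.0, 0.8, 1.8]
gripper_width: 0.357
grasp_force: 0.0
```

Call:
play_rows(commands=[[30,-18,0,0,0,0],[30,-18,0,0,0,0],[30,-18,0,0,0,0],[30,-18,0,0,0,0],[0,0,0,0,0,6.9]])

```text
time: 12.55
tool_pos: [0.511, -0.0331, 0.3188]
tool_rot: [0.0, 0.791, 0.612, 0.002]
contact_force: [0.6, 0.2, 0.1]
gripper_width: 0.348
grasp_force: 0.0
```

Call:
play_rows(commands=[[0,0,0,0,0,6.9],[0,0,0,0,0,6.9],[0,0,0,0,0,6.9],[0,0,0,0,0,6.9],[0,0,0,0,0,6.9]])

```text
time: 12.97
tool_pos: [0.5126, -0.0373, 0.3183]
tool_rot: [0.001, 0.938, 0.346, 0.001]
contact_force: [0.8, -0.1, -0.1]
gripper_width: 0.354
grasp_force: 0.0
```

Call:
play_rows(commands=[[0,0,0,0,0,6.9],[0,0,0,0,0,6.9],[0,0,0,0,0,6.9],[0,0,0,0,0,6.9],[0,0,0,0,0,6.9]])

```text
time: 13.38
tool_pos: [0.5127, -0.0374, 0.3183]
tool_rot: [0.0, 0.999, 0.052, 0.001]
contact_force: [0.1, -0.3, 0.1]
gripper_width: 0.352
grasp_force: 0.0
```

Call:
play_rows(commands=[[0,0,0,0,0,6.2],[0,0,0,0,0,0],[0,0,0,0,0,0],[0,0,0,0,0,0]])

```text
time: 13.72
tool_pos: [0.5125, -0.0374, 0.3178]
tool_rot: [0.0, 1.0, 0.002, 0.001]
contact_force: [-0.1, 1.1, -0.5]
gripper_width: 0.352
grasp_force: 0.0
```

```bash
python3 - <<'E'
from h import *
c=cam("wrist"); T,p=tool(); print(T.round(3),p.round(4)); save(c[0],"w3",None,1.5)
np.savez("c4.npz",*c)
E
```

```text
[[ 1.     0.003  0.001]
 [ 0.003 -1.    -0.   ]
 [ 0.001  0.    -1.   ]] [ 0.5124 -0.0374  0.3176]
```

View pics/w3.png

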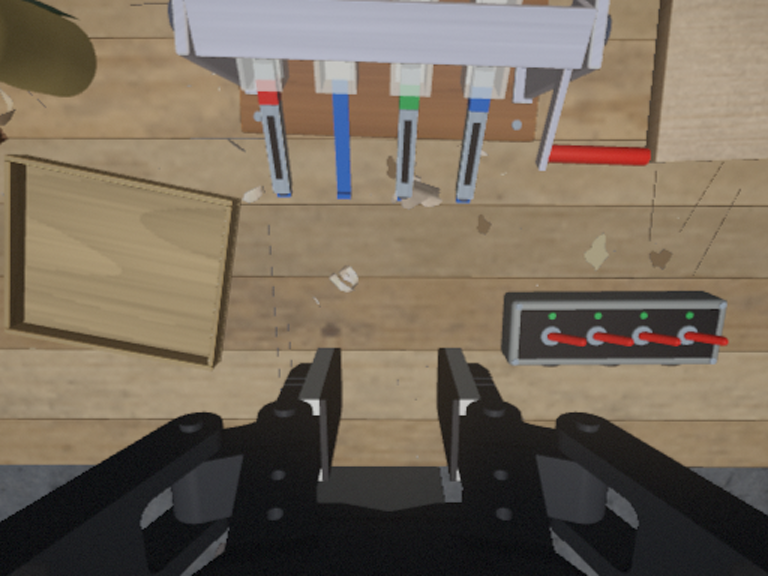

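Wrist view: bands red (268,98), green (409,103), blue (480,103); cutting ends (284,193),(404,198),(464,199); rod from (550,155) to (650,157); tray corners (8,156),(239,200),(214,367).

```bash
python3 - <<'E'
from h import *
from scipy.optimize import least_squares
c=np.load("c4.npz"); c=[c[f"arr_{i}"] for i in range(4)]
zt=np.array([-np.sin(2.05),0,np.cos(2.05)]); xt=np.array([np.cos(2.05),0,np.sin(2.05)])
L=[]
for y,b,e in ((66,(268,98),(284,193)),(-22,(409,103),(404,198)),(-66,(480,103),(464,199))):
    L+=[(y,40,2,b),(y,115,2,e)]
L+=[(-184,75,0,(651,157)),(-127,75,3,(560,149))][:1]
def w(v,y,s,x): 
    l=zt*s/1e3+xt*x/1e3+[0,y/1e3,.14]
    return Ro.from_euler("z",v[2]).apply(l)+[v[0],v[1],v[3] if len(v)>3 else 0]
f=lambda v:np.ravel([proj(c,w(v,y,s,x))*1.5-q for y,s,x,q in L])
for n in (3,4):
    r=least_squares(f,[.65,-.03,0,0][:n]); print(r.x.round(4),r.fun.round(1).tolist())
v=least_squares(f,[.65,-.03,0]).x
for y in (66,-22,-66): print(y,"grip axis s=66",w(v,y,66,-4).round(4))
def g(t):
    R=Ro.from_euler("z",t[2])
    return np.ravel([proj(c,R.apply([a,b,.026])+[t[0],t[1],0])*1.5-q for a,b,q in ((.08,.095,(8,156)),(.08,-.095,(239,200)),(-.08,-.095,(214,367)))])
r=least_squares(g,[.44,.167,-.17]); print("tray",r.x.round(4),r.fun.round(1))
E
```

```text
[ 0.6534 -0.0289 -0.0243] [-0.4, -4.3, -1.6, 5.9, 1.2, -5.0, 0.6, 4.4, 1.3, -2.9, 1.4, 5.1, -2.7, -0.6]
[ 0.6536 -0.0291 -0.0241 -0.0036] [1.3, -3.8, -0.2, 5.4, 1.3, -4.6, 0.7, 3.8, 0.6, -2.5, 1.0, 4.5, -5.0, -0.9]
66 grip axis s=66 [0.5983 0.0385 0.106 ]
-22 grip axis s=66 [ 0.5962 -0.0495  0.106 ]
-66 grip axis s=66 [ 0.5951 -0.0935  0.106 ]
tray [ 0.4866  0.2004 -0.1939] [-0.  -2.3 -2.3 -0.6  2.5  3.6]
```

The tray has been knocked to about (0.487, 0.200); I'll measure again before placing. Align the tool with the tipped tubes.

Call:
play_rows(commands=[[0,0,0,0,0,1.5],[0,0,0,0,6.9,0],[0,0,0,0,6.9,0],[0,0,0,0,6.9,0],[0,0,0,0,6.8,0]])

```text
time: 14.18
tool_pos: [0.5127, -0.0374, 0.3184]
tool_rot: [0.004, 0.97, -0.011, 0.241]
contact_force: [-0.4, -0.1, 1.6]
gripper_width: 0.35
grasp_force: 0.0
```

Call:
play_rows(commands=[[0,0,0,0,0,0],[0,0,0,0,0,0],[0,0,0,0,0,0]])

```text
time: 14.43
tool_pos: [0.5127, -0.0375, 0.3183]
tool_rot: [0.003, 0.971, -0.012, 0.238]
contact_force: [-0.4, 0.2, 0.2]
gripper_width: 0.348
grasp_force: 0.0
```

```bash
cat > d.py <<'E'
import sys; from h import *
T,p=tool(); print(p.round(4),"z",T[:,2].round(3),"x",T[:,0].round(3))
a=list(map(float,sys.argv[1:]))
for i in range(0,len(a),3):
    X=np.array(a[i:i+3]); print(X,"tool mm",(T.T@(X-p)*1e3).round(1)); p=X
E
python3 d.py .558 .0385 .183 .5951 .0385 .1122
```

```text
[ 0.5127 -0.0375  0.3183] z [ 0.461 -0.012 -0.887] x [ 0.887 -0.022  0.462]
[0.558  0.0385 0.183 ] tool mm [-24.  -77.2 140. ]
[0.5951 0.0385 0.1122] tool mm [ 0.2 -1.  79.9]
```

Call:
play_rows(commands=[[-6,-20,20,0,0,0],[-6,-20,30,0,0,0],[-6,-20,30,0,0,0],[-6,-17,30,0,0,0],[0,0,30,0,0,0]])

```text
time: 14.85
tool_pos: [0.5587, 0.0413, 0.1812]
tool_rot: [0.002, 0.971, -0.01, 0.237]
contact_force: [1.0, -1.0, 0.0]
gripper_width: 0.354
grasp_force: 0.0
```

Call:
play_rows(commands=[[0,0,20,0,0,0],[0,-0.5,20,0,0,0],[0,-0.5,20,0,0,0],[0,0,10,0,0,0],[0,0,0,0,0,0]])

```text
time: 15.27
tool_pos: [0.5905, 0.0389, 0.1171]
tool_rot: [0.003, 0.972, -0.012, 0.235]
contact_force: [-0.5, 0.3, -0.1]
gripper_width: 0.352
grasp_force: 0.0
```

Call:
play_rows(commands=[[0,0,0,0,0,0],[0,0,0,0,0,0],[0,0,0,0,0,0]])

```text
time: 15.52
tool_pos: [0.591, 0.0387, 0.1215]
tool_rot: [0.003, 0.971, -0.012, 0.239]
contact_force: [-0.4, -0.6, 0.1]
gripper_width: 0.352
grasp_force: 0.0
```

```bash
python3 d.py .5951 .0385 .1122; python3 - <<'E'
from h import *
c=cam("wrist"); save(c[0],"w4",None,1.5)
E
```

```text
[0.591  0.0387 0.1215] z [ 0.463 -0.012 -0.886] x [ 0.886 -0.022  0.464]
[0.5951 0.0385 0.1122] tool mm [-0.6  0.1 10.2]
```

View pics/w4.png

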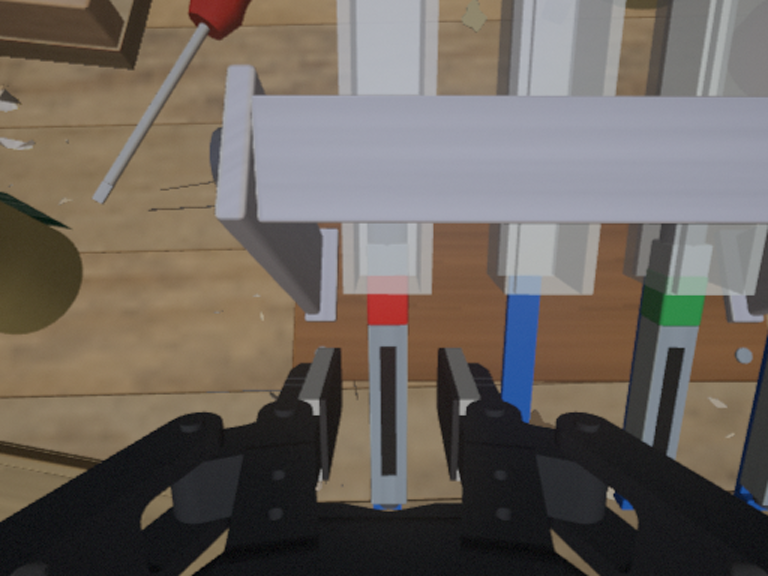

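Bit 1 is centred between the fingers; band at (388,300), cutting end (389,504). Check model against this before closing.

```bash
python3 - <<'E'
from h import *
c=cam("wrist"); T,p=tool()
v=[.6534,-.0289,-.0243]; 
zt=np.array([-np.sin(2.05),0,np.cos(2.05)]); xt=np.array([np.cos(2.05),0,np.sin(2.05)])
for dz in (0,-.004,-.008):
  for s in (35,45,115):
    l=zt*s/1e3+xt*(2e-3)+[0,.066,.14]; X=Ro.from_euler("z",v[2]).apply(l)+[v[0],v[1],dz]
    X1=X+Ro.from_euler("z",v[2]).apply([0,.006,0]);X2=X-Ro.from_euler("z",v[2]).apply([0,.006,0])
    print(dz,s,(proj(c,X)*1.5).round(0),((proj(c,X1)-proj(c,X2))*1.5).round(1))
print(c[1][0,0])
E
```

```text
0 35 [390. 287.] [-40.9   0. ]
0 45 [390. 319.] [-40.1   0. ]
0 115 [390. 518.] [-35.8   0. ]
-0.004 35 [390. 290.] [-39.8   0. ]
-0.004 45 [390. 321.] [-39.1   0. ]
-0.004 115 [390. 515.] [-34.9   0. ]
-0.008 35 [390. 293.] [-38.8   0. ]
-0.008 45 [390. 323.] [-38.1   0. ]
-0.008 115 [390. 513.] [-34.1   0. ]
326.16796375654724
```

```bash
python3 - <<'E'
from h import *
from scipy.optimize import least_squares
c4=np.load("c4.npz"); c4=[c4[f"arr_{i}"] for i in range(4)]
c=cam("wrist"); np.savez("c5.npz",*c)
L=[(c4,66,115,2,(284,193)),(c4,-22,115,2,(404,198)),(c4,-66,115,2,(464,199)),(c4,66,45,2,(270,105)),(c4,-22,45,2,(409,110)),(c4,-66,45,2,(479,111)),
 (c,66,45,2,(388,325)),(c,66,115,2,(389,504)),(c,-22,45,2,(670,326)),(c4,-184,75,0,(651,157))]
def w(v,y,s,x):
    t=v[3]; l=np.array([-np.sin(t),0,np.cos(t)])*s/1e3+np.array([np.cos(t),0,np.sin(t)])*x/1e3+[0,y/1e3,.14]
    return Ro.from_euler("z",v[2]).apply(l)+[v[0],v[1],0]
f=lambda v:np.ravel([proj(k,w(v,y,s,x))*1.5-q for k,y,s,x,q in L])
r=least_squares(f,[.653,-.029,-.024,2.05]); print(r.x.round(4),r.fun.round(1).tolist())
for y in (66,-22,-66): print(w(r.x,y,66,-4).round(4), w(r.x,y,66,3).round(4))
E
```

```text
[ 0.6498 -0.0282 -0.0221  2.1563] [0.9, 1.8, -0.3, -0.1, -1.0, 0.5, -0.3, 0.2, -0.4, -1.0, -1.1, -0.1, -0.0, 0.6, -0.4, -0.5, 5.1, -1.2, -8.3, -1.8]
[0.5985 0.0389 0.1002] [0.5946 0.039  0.106 ]
[ 0.5965 -0.0491  0.1002] [ 0.5927 -0.049   0.106 ]
[ 0.5956 -0.093   0.1002] [ 0.5917 -0.093   0.106 ]
```

A fit with the tilt left free gives 2.156 rad (a bit past the nominal stop, agreeing with the handle height). Tilt 6° more, approach, grip.

Call:
play_rows(commands=[[0,0,0,0,5.9,0],[-5.5,0,5,0,0,0],[0,0,10,0,0,0],[0,0,0,0,0,0],[0,0,0,0,0,0]])

```text
time: 16.08
tool_pos: [0.5931, 0.0386, 0.1037]
tool_rot: [0.004, 0.958, -0.012, 0.286]
contact_force: [-0.0, -0.6, 0.5]
gripper_width: 0.347
grasp_force: 0.0
```

Call:
play_rows(commands=[[0,0,0,0,0,0],[0,0,0,0,0,0],[0,0,0,0,0,0],[0,0,0,0,0,0],[0,0,0,0,0,0]], hand=0)

```text
time: 16.5
tool_pos: [0.594, 0.0386, 0.1051]
tool_rot: [0.004, 0.958, -0.012, 0.288]
contact_force: [-1.8, -0.6, 3.5]
gripper_width: 0.122
grasp_force: 59.4
```

```bash
python3 d.py .5946 .039 .106
```

```text
[0.594  0.0386 0.1051] z [ 0.551 -0.014 -0.834] x [ 0.834 -0.021  0.551]
[0.5946 0.039  0.106 ] tool mm [ 1.  -0.4 -0.4]
```

Call:
play_rows(commands=[[0,0,-3.5,0,0,0],[0,0,-3,0,0,0],[0,0,0,0,0,0],[0,0,0,0,0,0]])

```text
time: 16.83
tool_pos: [0.5895, 0.0387, 0.1095]
tool_rot: [0.004, 0.958, -0.012, 0.287]
contact_force: [0.1, -0.2, 0.6]
gripper_width: 0.124
grasp_force: 58.9
```

Call:
play_rows(commands=[[-10,0,0,0,0,0],[-15,0,0,0,0,0],[-15,0,0,0,0,0],[-15,0,0,0,0,0],[-15,0,0,0,0,0]])

```text
time: 17.25
tool_pos: [0.5373, 0.0398, 0.0789]
tool_rot: [0.004, 0.955, -0.012, 0.296]
contact_force: [-7.0, -1.5, 24.8]
gripper_width: 0.12
grasp_force: 62.2
```

Call:
play_rows(commands=[[0,0,0,0,0,0],[0,0,0,0,0,0]])

```text
time: 17.42
tool_pos: [0.5321, 0.0402, 0.0736]
tool_rot: [0.004, 0.957, -0.012, 0.289]
contact_force: [-18.9, -0.1, 21.5]
gripper_width: 0.121
grasp_force: 64.5
```

```bash
python3 - <<'E'
from h import *
c=cam("wrist"); s=cam("scene")
b=cv2.resize(s[0][130:300,150:330],None,fx=2.26,fy=2.26,interpolation=cv2.INTER_CUBIC)
save(np.hstack([c[0],cv2.resize(b,(288,384))]),"w5")
E
```

```text
(no output)
```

View pics/w5.png

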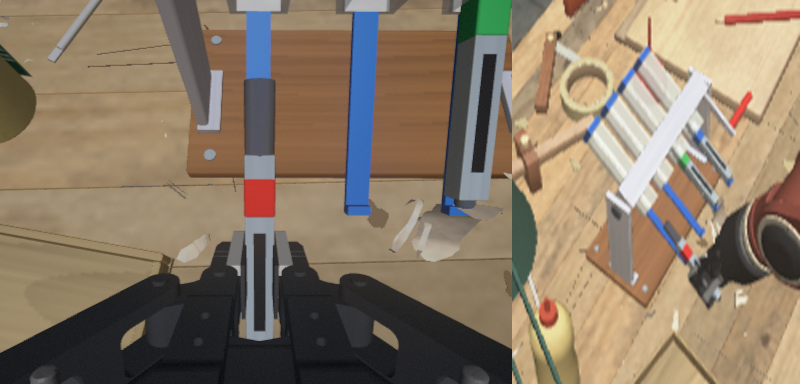

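The red bit is drawn about 70 mm, still over the lip and pressing on it. Lift more, then draw on.

Call:
play_rows(commands=[[0,0,-6,0,0,0],[0,0,-4,0,0,0],[0,0,0,0,0,0]])

```text
time: 17.77
tool_pos: [0.5254, 0.0404, 0.0794]
tool_rot: [0.004, 0.958, -0.012, 0.287]
contact_force: [-0.1, -0.8, -0.4]
gripper_width: 0.124
grasp_force: 60.6
```

Call:
play_rows(commands=[[-10,0,-5,0,0,0],[-10,0,-15,0,0,0],[-10,0,-30,0,0,0],[0,0,-40,0,0,0],[0,0,-40,0,0,0]])

```text
time: 18.18
tool_pos: [0.4276, 0.0429, 0.1678]
tool_rot: [0.003, 0.959, -0.012, 0.284]
contact_force: [1.4, 0.9, 0.1]
gripper_width: 0.122
grasp_force: 60.6
```

Call:
play_rows(commands=[[0,0,0,0,0,0],[0,0,0,0,0,0]])

```text
time: 18.35
tool_pos: [0.4314, 0.0426, 0.1759]
tool_rot: [0.004, 0.956, -0.012, 0.293]
contact_force: [0.3, 0.8, -1.2]
gripper_width: 0.125
grasp_force: 60.6
```

```bash
python3 - <<'E'
from h import *
c=cam("top"); w=cam("wrist"); np.savez("c6.npz",*c); np.savez("c7.npz",*w)
a=c[0][130:310,120:340]
print(tool()[1].round(4))
save(np.hstack([cv2.resize(a,(469,384)),w[0][:,100:430]]),"w6")
E
```

```text
[0.4297 0.0428 0.1694]
```

View pics/w6.png

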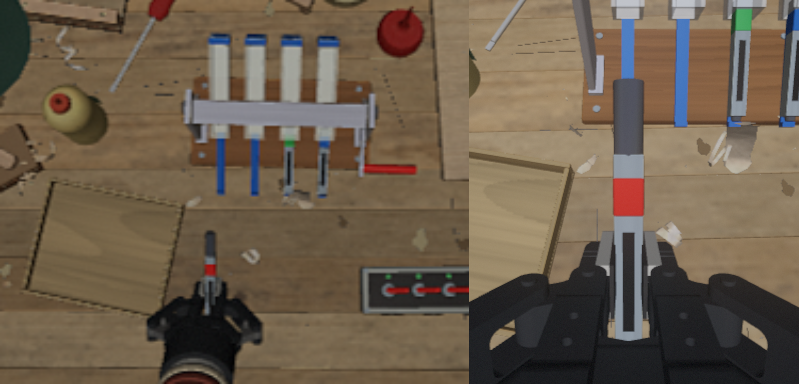

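Red bit held along the fingers' plane. Tray corners in the top crop (56,182),(184,206),(164,313),(25,288); empty tongue's end at wrist pixel (312,125).

```bash
python3 - <<'E'
from h import *
from scipy.optimize import least_squares
ld=lambda n:[np.load(n)[f"arr_{i}"] for i in range(4)]
c=ld("c6.npz"); w=ld("c7.npz")
P=[(120+u/2.132,130+v/2.133) for u,v in((56,182),(184,206),(164,313),(25,288))]
X=np.array([back(c,*q,.026) for q in P]); print(X.round(3).tolist())
C=[(.08,.095),(.08,-.095),(-.08,-.095),(-.08,.095)]
def g(t):
    R=Ro.from_euler("z",t[2]); return np.ravel([(R.apply([a,b,.026])+[t[0],t[1],0]-x)[:2]*1e3 for (a,b),x in zip(C,X)])
r=least_squares(g,[.44,.167,-.17]); print("tray",r.x.round(4),r.fun.round(1))
for th in (2.0,2.05,2.1,2.156):
    l=np.array([-np.sin(th),0,np.cos(th)])*.117+np.array([np.cos(th),0,np.sin(th)])*-.007
    l2=np.array([-np.sin(th),0,np.cos(th)])*.115+np.array([np.cos(th),0,np.sin(th)])*.002
    f=lambda l,y:proj(w,Ro.from_euler("z",-.0221).apply(l+[0,y,.14])+[.6498,-.0282,0]).round(1)
    print(th,f(l,.022),f(l2,-.022),f(l2,-.066))
E
```

```text
[[0.572, 0.27, 0.026], [0.539, 0.093, 0.026], [0.396, 0.117, 0.026], [0.428, 0.306, 0.026]]
tray [ 0.4836  0.1965 -0.1896] [ 8.4  4.9  5.5 -4.9 -8.6  1.  -5.3 -1. ]
2.0 [314.1 128.5] [373.2 124.6] [430.2 124.4]
2.05 [312.9 128.6] [370.6 125.3] [426.4 125.2]
2.1 [311.8 128.3] [368.2 125.6] [422.8 125.5]
2.156 [310.6 127.5] [365.7 125.6] [419.  125.4]
```

Call:
play_rows(commands=[[0,0,0,0,-6.7,0],[0,0,0,0,-6.7,0],[0,0,0,0,-6.7,0],[0,0,0,0,-6.7,0],[0,0,0,0,-6.7,0]])

```text
time: 18.87
tool_pos: [0.4296, 0.0428, 0.1671]
tool_rot: [-0.0, 1.0, -0.013, -0.007]
contact_force: [-0.0, 0.7, 0.8]
gripper_width: 0.128
grasp_force: 60.6
```

Call:
play_rows(commands=[[0,0,0,0,0,4.8],[0,0,0,0,0,4.8],[0,0,0,0,0,0],[0,0,0,0,0,0]])

```text
time: 19.2
tool_pos: [0.4292, 0.0428, 0.1671]
tool_rot: [0.0, 0.995, -0.095, -0.004]
contact_force: [-0.3, -0.6, -0.6]
gripper_width: 0.123
grasp_force: 60.6
```

```bash
python3 d.py .4837 .2497 .06 .4837 .2497 .024
```

```text
[0.4292 0.0428 0.1671] z [-0.009  0.001 -1.   ] x [ 0.982 -0.19  -0.009]
[0.4837 0.2497 0.06  ] tool mm [  15.2 -213.6  106.7]
[0.4837 0.2497 0.024 ] tool mm [ 0.3 -0.  36. ]
```

Call:
play_rows(commands=[[3,-41,0,0,0,0],[3,-41,0,0,0,0],[3,-41,0,0,0,0],[3,-40,0,0,0,0],[3,-40,0,0,0,0]])

```text
time: 19.62
tool_pos: [0.4834, 0.2409, 0.1689]
tool_rot: [0.001, 0.995, -0.095, -0.002]
contact_force: [1.6, -0.6, -0.3]
gripper_width: 0.121
grasp_force: 60.6
```

Call:
play_rows(commands=[[0,-10,0,0,0,0],[0,0,30,0,0,0],[0,0,40,0,0,0],[0,0,32,0,0,0],[0,0,0,0,0,0]])

```text
time: 20.03
tool_pos: [0.4791, 0.2465, 0.0595]
tool_rot: [0.004, 0.995, -0.095, -0.008]
contact_force: [-1.6, -1.0, -1.8]
gripper_width: 0.126
grasp_force: 60.6
```

Call:
play_rows(commands=[[0,0,0,0,0,0],[0,0,8,0,0,0],[0,0,8,0,0,0],[0,0,8,0,0,0],[0,0,8,0,0,0]])

```text
time: 20.45
tool_pos: [0.4866, 0.2492, 0.0373]
tool_rot: [-0.001, 0.995, -0.096, 0.0]
contact_force: [-0.1, 0.5, -0.4]
gripper_width: 0.124
grasp_force: 60.6
```

Call:
play_rows(commands=[[0,0,0,0,0,0],[0,0,0,0,0,0]])

```text
time: 20.62
tool_pos: [0.4852, 0.2488, 0.0361]
tool_rot: [0.0, 0.995, -0.096, -0.001]
contact_force: [0.6, -0.0, -0.2]
gripper_width: 0.124
grasp_force: 60.6
```

Call:
play_rows(commands=[[0,0,6,0,0,0],[0,0,5,0,0,0],[0,0,2,0,0,0],[0,0,0,0,0,0],[0,0,0,0,0,0]])

```text
time: 21.03
tool_pos: [0.4854, 0.2489, 0.0233]
tool_rot: [0.0, 0.995, -0.096, -0.001]
contact_force: [0.5, 0.6, -0.4]
gripper_width: 0.126
grasp_force: 60.6
```

Call:
play_rows(commands=[[0,0,2,0,0,0],[0,0,0,0,0,0],[0,0,0,0,0,0]])

```text
time: 21.28
tool_pos: [0.4855, 0.2489, 0.0215]
tool_rot: [0.0, 0.995, -0.096, -0.001]
contact_force: [-0.4, -0.0, -0.5]
gripper_width: 0.123
grasp_force: 60.6
```

Call:
play_rows(commands=[[0,0,2,0,0,0],[0,0,0,0,0,0],[0,0,0,0,0,0]])

```text
time: 21.53
tool_pos: [0.4856, 0.2489, 0.0195]
tool_rot: [-0.0, 0.995, -0.096, -0.001]
contact_force: [0.0, 0.2, 0.3]
gripper_width: 0.122
grasp_force: 60.8
```

Call:
play_rows(commands=[[0,0,0,0,0,0],[0,0,0,0,0,0],[0,0,0,0,0,0],[0,0,-8,0,0,0],[0,0,-30,0,0,0]], hand=24)

```text
time: 21.95
tool_pos: [0.4816, 0.2475, 0.0532]
tool_rot: [0.002, 0.995, -0.096, -0.006]
contact_force: [-0.3, 0.1, -0.9]
gripper_width: 0.279
grasp_force: 0.0
```

Call:
play_rows(commands=[[0,0,-40,0,0,0],[0,0,-40,0,0,0],[0,0,-40,0,0,0],[0,20,-20,0,0,0],[0,41,0,0,0,0]], hand=30)

```text
time: 22.37
tool_pos: [0.4779, 0.1915, 0.2061]
tool_rot: [-0.003, 0.996, -0.094, 0.006]
contact_force: [0.8, -0.0, 0.5]
gripper_width: 0.354
grasp_force: 0.0
```

Call:
play_rows(commands=[[0,41,0,0,0,0],[0,41,0,0,0,0],[0,41,0,0,0,0],[0,41,0,0,0,0],[0,30,0,0,0,0]])

```text
time: 22.78
tool_pos: [0.436, -0.0037, 0.1983]
tool_rot: [0.0, 0.995, -0.097, -0.0]
contact_force: [1.1, -0.1, -0.6]
gripper_width: 0.347
grasp_force: 0.0
```

Call:
play_rows(commands=[[0,0,0,0,0,-4.8],[0,0,0,0,0,-4.8],[0,0,0,0,6.7,0],[0,0,0,0,6.7,0],[0,0,0,0,6.7,0]])

```text
time: 23.2
tool_pos: [0.4376, -0.0016, 0.1987]
tool_rot: [0.002, 0.984, -0.012, 0.177]
contact_force: [-0.7, -0.9, 0.2]
gripper_width: 0.35
grasp_force: 0.0
```

Call:
play_rows(commands=[[0,0,0,0,6.7,0],[0,0,0,0,6.7,0],[0,0,0,0,0,0],[0,0,0,0,0,0],[0,0,0,0,0,0]])

```text
time: 23.62
tool_pos: [0.4376, -0.0016, 0.1993]
tool_rot: [0.004, 0.958, -0.012, 0.287]
contact_force: [-0.1, 1.4, 0.4]
gripper_width: 0.353
grasp_force: 0.0
```

```bash
python3 d.py .5484 -.049 .1726 .5927 -.049 .106; python3 - <<'E'
from h import *
c=cam("wrist"); t=cam("top"); np.savez("c8.npz",*c)
a=t[0][200:300,130:240]
print(tool()[1].round(4))
save(np.hstack([cv2.resize(a,(422,384),interpolation=cv2.INTER_CUBIC),c[0][:,135:512]]),"w7")
E
```

```text
[ 0.4376 -0.0016  0.1993] z [ 0.551 -0.014 -0.835] x [ 0.834 -0.021  0.551]
[ 0.5484 -0.049   0.1726] tool mm [78.7 44.6 84. ]
[ 0.5927 -0.049   0.106 ] tool mm [ 0.3 -1.2 80. ]
[ 0.4381 -0.0016  0.1995]
```

View pics/w7.png

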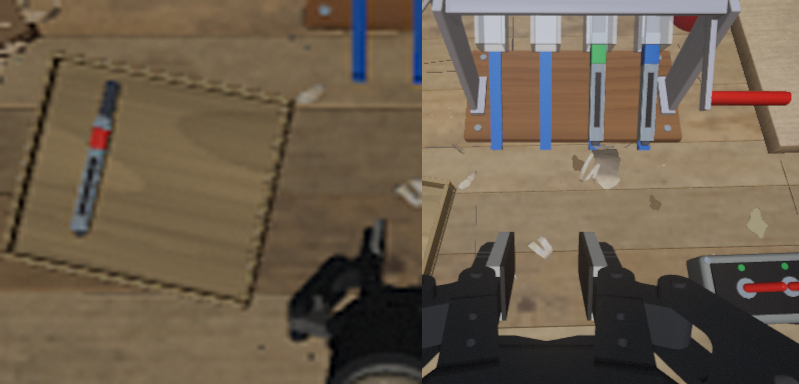

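Red bit lies flat in the tray. Green bit: band lower edge (312,63), end (310,143); blue (364,63),(360,142) in wrist pixels.

```bash
python3 - <<'E'
from h import *
from scipy.optimize import least_squares
c=[np.load("c8.npz")[f"arr_{i}"] for i in range(4)]
L=[(-22,45,(312,63)),(-22,115,(310,143)),(-66,45,(364,63)),(-66,115,(360,142))]
def w(v,y,s,x):
    t=v[3]; l=np.array([-np.sin(t),0,np.cos(t)])*s/1e3+np.array([np.cos(t),0,np.sin(t)])*x/1e3+[0,y/1e3,.14]
    return Ro.from_euler("z",v[2]).apply(l)+[v[0],v[1],0]
for th in (2.05,2.1,2.156): print(th,[(proj(c,w([.6498,-.0282,-.0221,th],y,s,2))-q).round(1).tolist() for y,s,q in L])
E
```

```text
2.05 [[0.1, 1.0], [0.2, 6.6], [1.4, 0.9], [1.4, 7.5]]
2.1 [[-0.4, 1.7], [-0.8, 6.4], [0.5, 1.6], [-0.6, 7.3]]
2.156 [[-0.8, 2.3], [-1.9, 5.8], [-0.5, 2.2], [-2.8, 6.7]]
```

The bit ends are evidently bevelled (top face shorter); the columns say the tilt is the nominal 2.05. Correct the tool tilt back by 6°.

Call:
play_rows(commands=[[0,0,0,0,-6,0],[0,0,0,0,0,0],[0,0,0,0,0,0]])

```text
time: 23.97
tool_pos: [0.4384, -0.0014, 0.1986]
tool_rot: [0.003, 0.971, -0.012, 0.237]
contact_force: [-0.2, -0.2, -1.1]
gripper_width: 0.353
grasp_force: 0.0
```

```bash
python3 d.py .5614 -.0482 .1654 .5891 -.0489 .1122
```

```text
[ 0.4384 -0.0014  0.1986] z [ 0.46  -0.011 -0.888] x [ 0.888 -0.022  0.46 ]
[ 0.5614 -0.0482  0.1654] tool mm [94.9 43.8 86.5]
[ 0.5891 -0.0489  0.1122] tool mm [ 0.1  0.  60. ]
```

Call:
play_rows(commands=[[24,11,0,0,0,0],[24,11,0,0,0,0],[24,11,0,0,0,0],[23,11,0,0,0,0],[0,0,30,0,0,0]])

```text
time: 24.38
tool_pos: [0.5405, -0.0509, 0.2255]
tool_rot: [0.006, 0.969, -0.013, 0.246]
contact_force: [0.7, -0.9, 1.1]
gripper_width: 0.354
grasp_force: 0.0
```

Call:
play_rows(commands=[[0,0,30,0,0,0],[0,0,26,0,0,0],[0,0,0,0,0,0],[0,0,0,0,0,0],[0,0,0,0,0,0]])

```text
time: 24.8
tool_pos: [0.5602, -0.0486, 0.1665]
tool_rot: [0.003, 0.971, -0.012, 0.238]
contact_force: [0.7, -1.0, 1.0]
gripper_width: 0.348
grasp_force: 0.0
```

```bash
python3 d.py .5891 -.0489 .1122
```

```text
[ 0.5602 -0.0486  0.1665] z [ 0.462 -0.012 -0.887] x [ 0.887 -0.022  0.462]
[ 0.5891 -0.0489  0.1122] tool mm [ 0.6 -0.4 61.5]
```

Approach, grip, lift 6.5 mm.

Call:
play_rows(commands=[[0,0,20,0,0,0],[0,0,20,0,0,0],[0,0,20,0,0,0],[0,0,1,0,0,0],[0,0,0,0,0,0]])

```text
time: 25.22
tool_pos: [0.588, -0.0492, 0.112]
tool_rot: [0.003, 0.971, -0.012, 0.237]
contact_force: [-0.5, -0.0, 0.1]
gripper_width: 0.348
grasp_force: 0.0
```

Call:
play_rows(commands=[[0,0,0,0,0,0],[0,0,0,0,0,0],[0,0,0,0,0,0],[0,0,0,0,0,0],[0,0,0,0,0,0]], hand=0)

```text
time: 25.63
tool_pos: [0.5888, -0.0495, 0.1138]
tool_rot: [0.003, 0.971, -0.012, 0.239]
contact_force: [-6.3, -0.1, 6.6]
gripper_width: 0.12
grasp_force: 60.2
```

Call:
play_rows(commands=[[0,0,-3.5,0,0,0],[0,0,-3,0,0,0],[0,0,0,0,0,0],[0,0,0,0,0,0]])

```text
time: 25.97
tool_pos: [0.5845, -0.0491, 0.1166]
tool_rot: [0.003, 0.971, -0.012, 0.237]
contact_force: [-0.3, -0.1, -1.6]
gripper_width: 0.113
grasp_force: 59.1
```

Call:
play_rows(commands=[[-10,0,0,0,0,0],[-15,0,0,0,0,0],[-15,0,0,0,0,0],[-10,0,0,0,0,0]])

```text
time: 26.3
tool_pos: [0.5389, -0.0478, 0.0924]
tool_rot: [0.003, 0.972, -0.012, 0.236]
contact_force: [-0.2, 0.8, -0.1]
gripper_width: 0.11
grasp_force: 59.2
```

Call:
play_rows(commands=[[-15,0,-3,0,0,0],[-15,0,-10,0,0,0],[-15,0,-20,0,0,0],[-15,0,-38,0,0,0],[0,0,-40,0,-6.9,0]])

```text
time: 26.72
tool_pos: [0.4281, -0.042, 0.1459]
tool_rot: [-0.001, 0.985, -0.013, 0.173]
contact_force: [-0.3, 0.8, -4.9]
gripper_width: 0.117
grasp_force: 59.1
```

Call:
play_rows(commands=[[0,0,0,0,-6.9,0],[0,0,0,0,-6.9,0],[0,0,0,0,-6.9,0],[0,0,0,0,0,4.8],[0,0,0,0,0,4.8]])

```text
time: 27.13
tool_pos: [0.4407, -0.0452, 0.158]
tool_rot: [-0.001, 0.995, -0.097, 0.002]
contact_force: [0.0, 0.3, -0.8]
gripper_width: 0.119
grasp_force: 59.1
```

Call:
play_rows(commands=[[0,0,0,0,0,0],[0,0,0,0,0,0],[0,0,0,0,0,0]])

```text
time: 27.38
tool_pos: [0.44, -0.0453, 0.1589]
tool_rot: [-0.001, 0.995, -0.095, 0.003]
contact_force: [0.3, 0.2, 0.3]
gripper_width: 0.117
grasp_force: 59.1
```

```bash
python3 d.py .4742 .2006 .06 .4742 .2006 .02
```

```text
[ 0.44   -0.0453  0.1589] z [ 0.007  0.001 -1.   ] x [ 0.982 -0.189  0.007]
[0.4742 0.2006 0.06  ] tool mm [ -13.6 -247.8   99.2]
[0.4742 0.2006 0.02  ] tool mm [-0.3  0.1 40. ]
```

Call:
play_rows(commands=[[-2,-41,0,0,0,0],[-2,-41,0,0,0,0],[-2,-41,0,0,0,0],[-2,-41,0,0,0,0],[-2,-41,0,0,0,0]])

```text
time: 27.8
tool_pos: [0.4695, 0.1595, 0.1599]
tool_rot: [-0.001, 0.995, -0.095, 0.004]
contact_force: [0.1, -1.0, -0.6]
gripper_width: 0.113
grasp_force: 59.1
```

Call:
play_rows(commands=[[-2,-30,0,0,0,0],[-2,-13,0,0,0,0],[0,0,40,0,0,0],[0,0,40,0,0,0],[0,0,18,0,0,0]])

```text
time: 28.22
tool_pos: [0.4716, 0.2004, 0.0572]
tool_rot: [0.0, 0.996, -0.095, 0.001]
contact_force: [-0.4, 0.5, -1.8]
gripper_width: 0.114
grasp_force: 59.2
```

Call:
play_rows(commands=[[0,0,0,0,0,0],[0,0,0,0,0,0],[0,0,9,0,0,0],[0,0,9,0,0,0],[0,0,9,0,0,0]])

```text
time: 28.63
tool_pos: [0.4765, 0.201, 0.0359]
tool_rot: [-0.001, 0.995, -0.096, 0.005]
contact_force: [-0.6, 0.5, -0.3]
gripper_width: 0.119
grasp_force: 59.2
```

Call:
play_rows(commands=[[0,0,5,0,0,0],[0,0,0,0,0,0],[0,0,0,0,0,0],[0,0,0,0,0,0]])

```text
time: 28.97
tool_pos: [0.4753, 0.2009, 0.0299]
tool_rot: [-0.001, 0.995, -0.096, 0.004]
contact_force: [-0.6, -0.4, -0.1]
gripper_width: 0.117
grasp_force: 59.2
```

Call:
play_rows(commands=[[0,0,4,0,0,0],[0,0,3,0,0,0],[0,0,1,0,0,0],[0,0,0,0,0,0],[0,0,0,0,0,0]])

```text
time: 29.38
tool_pos: [0.475, 0.2008, 0.0215]
tool_rot: [-0.001, 0.995, -0.096, 0.004]
contact_force: [0.1, -1.0, -0.5]
gripper_width: 0.113
grasp_force: 59.2
```

Call:
play_rows(commands=[[0,0,2,0,0,0],[0,0,0,0,0,0],[0,0,0,0,0,0]])

```text
time: 29.63
tool_pos: [0.4753, 0.2009, 0.0211]
tool_rot: [-0.0, 0.995, -0.096, 0.003]
contact_force: [-4.7, -1.4, 10.9]
gripper_width: 0.117
grasp_force: 60.5
```

Call:
play_rows(commands=[[0,0,0,0,0,0],[0,0,0,0,0,0],[0,0,0,0,0,0],[0,0,-8,0,0,0],[0,0,-30,0,0,0]], hand=24)

```text
time: 30.05
tool_pos: [0.4708, 0.1996, 0.0533]
tool_rot: [0.001, 0.995, -0.096, -0.001]
contact_force: [-0.2, -0.2, 0.0]
gripper_width: 0.281
grasp_force: 0.0
```

Call:
play_rows(commands=[[0,0,-40,0,0,0],[0,0,-40,0,0,0],[0,0,-40,0,0,0],[0,20,-20,0,0,0],[0,41,0,0,0,0]], hand=28)

```text
time: 30.47
tool_pos: [0.4659, 0.1429, 0.2057]
tool_rot: [-0.003, 0.996, -0.093, 0.01]
contact_force: [1.0, -1.3, 0.4]
gripper_width: 0.329
grasp_force: 0.0
```

Call:
play_rows(commands=[[0,41,0,0,0,0],[0,41,0,0,0,0],[0,41,0,0,0,0],[0,41,0,0,0,0],[0,41,0,0,0,0]])

```text
time: 30.88
tool_pos: [0.4222, -0.062, 0.1978]
tool_rot: [-0.0, 0.995, -0.096, 0.004]
contact_force: [0.6, -0.1, -0.4]
gripper_width: 0.328
grasp_force: 0.0
```

Call:
play_rows(commands=[[0,25,0,0,0,0],[0,0,0,0,0,-4.8],[0,0,0,0,0,-4.8],[0,0,0,0,6.9,0],[0,0,0,0,6.9,0]])

```text
time: 31.3
tool_pos: [0.4193, -0.0853, 0.1976]
tool_rot: [0.001, 0.992, -0.012, 0.126]
contact_force: [0.3, 0.0, 0.8]
gripper_width: 0.329
grasp_force: 0.0
```

Call:
play_rows(commands=[[0,0,0,0,6.9,0],[0,0,0,0,6.9,0],[0,0,0,0,0,0],[0,0,0,0,0,0],[0,0,0,0,0,0]])

```text
time: 31.72
tool_pos: [0.4188, -0.0853, 0.1984]
tool_rot: [0.003, 0.97, -0.012, 0.242]
contact_force: [-0.4, 0.3, -0.1]
gripper_width: 0.325
grasp_force: 0.0
```

```bash
python3 d.py .5604 -.0922 .1654 .5881 -.0929 .1122
```

```text
[ 0.4188 -0.0853  0.1984] z [ 0.469 -0.012 -0.883] x [ 0.883 -0.022  0.469]
[ 0.5604 -0.0922  0.1654] tool mm [109.6   3.4  95.7]
[ 0.5881 -0.0929  0.1122] tool mm [-0.5  0.  60. ]
```

Call:
play_rows(commands=[[28,1,0,0,0,0],[28,1,0,0,0,0],[28,1,0,0,-0.4,0],[26,0,0,0,0,0],[0,0,30,0,0,0]])

```text
time: 32.13
tool_pos: [0.5377, -0.0924, 0.2333]
tool_rot: [0.005, 0.969, -0.011, 0.246]
contact_force: [0.4, -1.5, 0.7]
gripper_width: 0.323
grasp_force: 0.0
```

Call:
play_rows(commands=[[0,0,30,0,0,0],[0,0,35,0,0,0],[0,0,0,0,0,0],[0,0,0,0,0,0],[0,0,0,0,0,0]])

```text
time: 32.55
tool_pos: [0.5608, -0.0914, 0.1656]
tool_rot: [0.003, 0.971, -0.011, 0.239]
contact_force: [-0.4, -0.7, 0.9]
gripper_width: 0.325
grasp_force: 0.0
```

```bash
python3 d.py .5881 -.0929 .1122
```

```text
[ 0.5608 -0.0914  0.1656] z [ 0.464 -0.011 -0.886] x [ 0.886 -0.021  0.464]
[ 0.5881 -0.0929  0.1122] tool mm [-0.6  0.8 60. ]
```

Call:
play_rows(commands=[[0,0.5,20,0,0,0],[0,0.3,20,0,0,0],[0,0,20,0,0,0],[0,0,1,0,0,0],[0,0,0,0,0,0]])

```text
time: 32.97
tool_pos: [0.5884, -0.093, 0.112]
tool_rot: [0.003, 0.971, -0.012, 0.239]
contact_force: [0.0, 0.5, -0.3]
gripper_width: 0.324
grasp_force: 0.0
```

Call:
play_rows(commands=[[0,0,0,0,0,0],[0,0,0,0,0,0],[0,0,0,0,0,0],[0,0,0,0,0,0],[0,0,0,0,0,0]], hand=0)

```text
time: 33.38
tool_pos: [0.5888, -0.0934, 0.1136]
tool_rot: [0.003, 0.971, -0.012, 0.241]
contact_force: [-4.6, 0.3, 8.1]
gripper_width: 0.118
grasp_force: 59.5
```

Call:
play_rows(commands=[[0,0,-3.5,0,0,0],[0,0,-3,0,0,0],[0,0,0,0,0,0],[0,0,0,0,0,0]])

```text
time: 33.72
tool_pos: [0.5842, -0.0927, 0.1161]
tool_rot: [0.003, 0.971, -0.012, 0.238]
contact_force: [-0.0, -0.1, -0.9]
gripper_width: 0.118
grasp_force: 58.8
```

Call:
play_rows(commands=[[-10,0,0,0,0,0],[-15,0,0,0,0,0],[-15,0,0,0,0,0],[-10,0,0,0,0,0]])

```text
time: 34.05
tool_pos: [0.5391, -0.0915, 0.0923]
tool_rot: [0.003, 0.971, -0.012, 0.239]
contact_force: [-0.4, -0.3, 1.9]
gripper_width: 0.116
grasp_force: 59.4
```

Call:
play_rows(commands=[[-15,0,-3,0,0,0],[-15,0,-10,0,0,0],[-15,0,-20,0,0,0],[-15,0,-38,0,0,0],[0,0,-40,0,-6.9,0]])

```text
time: 34.47
tool_pos: [0.4257, -0.0845, 0.146]
tool_rot: [-0.003, 0.985, -0.013, 0.171]
contact_force: [0.0, -0.1, -4.3]
gripper_width: 0.118
grasp_force: 59.0
```

Call:
play_rows(commands=[[0,0,0,0,-6.9,0],[0,0,0,0,-6.9,0],[0,0,0,0,-6.9,0],[0,0,0,0,0,4.8],[0,0,0,0,0,4.8]])

```text
time: 34.88
tool_pos: [0.4384, -0.0889, 0.159]
tool_rot: [-0.001, 0.995, -0.097, 0.001]
contact_force: [-0.6, -0.4, -0.0]
gripper_width: 0.118
grasp_force: 59.1
```

Call:
play_rows(commands=[[0,0,0,0,0,0],[0,0,0,0,0,0],[0,0,0,0,0,0]])

```text
time: 35.13
tool_pos: [0.4377, -0.089, 0.1599]
tool_rot: [-0.001, 0.995, -0.095, 0.003]
contact_force: [0.3, 0.6, -0.8]
gripper_width: 0.119
grasp_force: 59.1
```

```bash
python3 d.py .4655 .1525 .06
```

```text
[ 0.4377 -0.089   0.1599] z [ 0.006  0.001 -1.   ] x [ 0.982 -0.189  0.006]
[0.4655 0.1525 0.06  ] tool mm [ -18.8 -242.2  100.3]
```

Call:
play_rows(commands=[[-3,-41,0,0,0,0],[-3,-41,0,0,0,0],[-3,-41,0,0,0,0],[-3,-41,0,0,0,0],[-3,-41,0,0,0,0]])

```text
time: 35.55
tool_pos: [0.4622, 0.1166, 0.1611]
tool_rot: [-0.001, 0.995, -0.095, 0.004]
contact_force: [1.9, 0.3, -0.3]
gripper_width: 0.118
grasp_force: 59.1
```

Call:
play_rows(commands=[[-2,-27,0,0,0,0],[-2,-10,0,0,0,0],[0,0,40,0,0,0],[0,0,40,0,0,0],[0,0,20,0,0,0]])

```text
time: 35.97
tool_pos: [0.4635, 0.1513, 0.0568]
tool_rot: [0.0, 0.995, -0.095, 0.001]
contact_force: [-1.0, -0.1, -1.5]
gripper_width: 0.12
grasp_force: 59.1
```

Call:
play_rows(commands=[[0,0,0,0,0,0],[0,0,0,0,0,0],[0,0,9,0,0,0],[0,0,9,0,0,0],[0,0,9,0,0,0]])

```text
time: 36.38
tool_pos: [0.4682, 0.1521, 0.0351]
tool_rot: [-0.001, 0.995, -0.096, 0.005]
contact_force: [0.7, 0.3, -0.9]
gripper_width: 0.122
grasp_force: 59.1
```

Call:
play_rows(commands=[[0,0,5,0,0,0],[0,0,3,0,0,0],[0,0,0,0,0,0],[0,0,0,0,0,0],[0,0,0,0,0,0]])

```text
time: 36.8
tool_pos: [0.467, 0.1523, 0.0261]
tool_rot: [-0.001, 0.995, -0.095, 0.004]
contact_force: [-0.0, -0.1, -1.1]
gripper_width: 0.118
grasp_force: 59.1
```

Call:
play_rows(commands=[[0,0,3,0,0,0],[0,0,2,0,0,0],[0,0,0,0,0,0],[0,0,0,0,0,0]])

```text
time: 37.13
tool_pos: [0.4666, 0.1522, 0.0207]
tool_rot: [-0.001, 0.995, -0.095, 0.003]
contact_force: [0.4, -0.3, -0.2]
gripper_width: 0.12
grasp_force: 59.1
```

Call:
play_rows(commands=[[0,0,1,0,0,0],[0,0,0,0,0,0],[0,0,0,0,0,0]])

```text
time: 37.38
tool_pos: [0.4668, 0.1522, 0.0204]
tool_rot: [-0.001, 0.995, -0.095, 0.003]
contact_force: [-3.4, -0.6, 5.5]
gripper_width: 0.122
grasp_force: 59.8
```

Release, take a look at the tray while turning for the handle.

Call:
play_rows(commands=[[0,0,0,0,0,0],[0,0,0,0,0,0],[0,0,0,0,0,0],[0,0,-8,0,0,0],[0,0,-30,0,0,0]], hand=24)

```text
time: 37.8
tool_pos: [0.4623, 0.1514, 0.0537]
tool_rot: [0.001, 0.995, -0.096, -0.002]
contact_force: [0.3, 0.1, 0.1]
gripper_width: 0.279
grasp_force: 0.0
```

Call:
play_rows(commands=[[0,0,-40,0,0,0],[0,0,-40,0,0,0],[0,0,-40,0,0,0],[0,0,-40,0,0,0],[0,0,-35,0,0,0]], hand=40)

```text
time: 38.22
tool_pos: [0.4652, 0.152, 0.2564]
tool_rot: [-0.001, 0.995, -0.095, 0.005]
contact_force: [1.5, 0.5, -1.0]
gripper_width: 0.468
grasp_force: 0.0
```

Call:
play_rows(commands=[[0,0,0,0,0,-7.1],[0,0,0,0,0,-7.1],[0,0,0,0,0,-7.1],[0,0,0,0,0,-7.1],[0,0,0,0,0,-7.1]])

```text
time: 38.63
tool_pos: [0.465, 0.1519, 0.2534]
tool_rot: [0.0, 0.976, 0.216, 0.004]
contact_force: [-0.4, 0.4, -0.2]
gripper_width: 0.466
grasp_force: 0.0
```

Call:
play_rows(commands=[[0,0,0,0,0,-7.1],[0,0,0,0,0,-7.1],[0,0,0,0,0,-7.1],[0,0,0,0,0,-7.1],[0,0,0,0,0,-7.1]])

```text
time: 39.05
tool_pos: [0.465, 0.1519, 0.2533]
tool_rot: [0.001, 0.864, 0.503, 0.003]
contact_force: [-0.7, 0.1, -1.1]
gripper_width: 0.469
grasp_force: 0.0
```

Call:
play_rows(commands=[[0,0,0,0,0,-7.1],[0,0,0,0,0,-7.1],[0,0,0,0,0,-7.1],[0,0,0,0,0,-7.1],[-20,5,0,0,0,0]])

```text
time: 39.47
tool_pos: [0.4691, 0.1334, 0.2532]
tool_rot: [0.002, 0.714, 0.7, 0.003]
contact_force: [0.8, 0.3, 0.7]
gripper_width: 0.472
grasp_force: 0.0
```

Call:
play_rows(commands=[[-39,13,0,0,0,0],[-39,13,0,0,0,0],[-39,13,0,0,0,0],[-39,13,0,0,0,0],[-39,13,0,0,0,0]])

```text
time: 39.88
tool_pos: [0.5294, -0.0668, 0.2537]
tool_rot: [0.002, 0.717, 0.697, 0.003]
contact_force: [0.2, 0.9, 0.1]
gripper_width: 0.468
grasp_force: 0.0
```

Call:
play_rows(commands=[[-39,13,0,0,0,0],[-39,13,0,0,0,0],[-39,13,0,0,0,0],[0,0,0,0,0,0],[0,0,0,0,0,0]])

```text
time: 40.3
tool_pos: [0.565, -0.1848, 0.2531]
tool_rot: [0.002, 0.718, 0.696, 0.003]
contact_force: [-0.3, 0.7, 0.1]
gripper_width: 0.467
grasp_force: 0.0
```

```bash
python3 d.py .582 -.197 .17 .582 -.197 .1; python3 - <<'E'
from h import *
c=cam("wrist"); t=cam("top"); np.savez("c9.npz",*c)
a=t[0][200:300,130:240]
save(np.hstack([cv2.resize(a,(288,262),interpolation=cv2.INTER_CUBIC),c[0][:262]]),"w8")
E
```

```text
[ 0.565  -0.1848  0.2531] z [ 0.006  0.001 -1.   ] x [0.031 1.    0.002]
[ 0.582 -0.197  0.17 ] tool mm [-11.8  16.8  83.1]
[ 0.582 -0.197  0.1  ] tool mm [-0.1 -0.4 70. ]
```

View pics/w8.png

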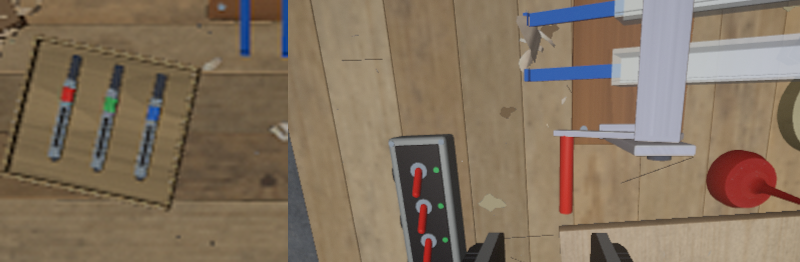

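All three bits lie flat in the tray; rod seen at wrist pixels (279,135–213). Grip the handle.

Call:
play_rows(commands=[[-6,8,20,0,0,0],[-6,9,30,0,0,0],[0,0,33,0,0,0],[0,0,0,0,0,0],[0,0,0,0,0,0]])

```text
time: 40.82
tool_pos: [0.5808, -0.1932, 0.1683]
tool_rot: [-0.0, 0.716, 0.698, 0.002]
contact_force: [0.1, 0.9, 0.9]
gripper_width: 0.47
grasp_force: 0.0
```

Call:
play_rows(commands=[[0,0,20,0,0,0],[0,0,25,0,0,0],[0,0,25,0,0,0],[0,0,0,0,0,0],[0,0,0,0,0,0]])

```text
time: 41.23
tool_pos: [0.5829, -0.1946, 0.1016]
tool_rot: [0.002, 0.716, 0.698, 0.003]
contact_force: [-0.1, -0.5, 0.7]
gripper_width: 0.469
grasp_force: 0.0
```

Call:
play_rows(commands=[[0,0,0,0,0,0],[0,0,0,0,0,0],[0,0,0,0,0,0],[0,0,0,0,0,0],[0,0,0,0,0,0]], hand=0)

```text
time: 41.65
tool_pos: [0.582, -0.1957, 0.1038]
tool_rot: [0.001, 0.717, 0.698, 0.001]
contact_force: [-10.4, 2.0, 11.3]
gripper_width: 0.112
grasp_force: 58.5
```

Call:
play_rows(commands=[[0,-4,-8,0,0,0],[0,-2.5,-7.3,0,0,0],[0,-1.7,-7.5,0,0,0],[0,-0.9,-7.6,0,0,0],[0,-0.1,-7.7,0,0,0]])

```text
time: 42.07
tool_pos: [0.5732, -0.1954, 0.1392]
tool_rot: [0.003, 0.717, 0.697, 0.002]
contact_force: [3.7, -2.7, -7.7]
gripper_width: 0.115
grasp_force: 58.3
```

Call:
play_rows(commands=[[0,0.6,-7.7,0,0,0],[0,1.4,-7.6,0,0,0],[0,2.2,-7.4,0,0,0],[0,2.9,-7.1,0,0,0],[0,3.6,-6.8,0,0,0]])

```text
time: 42.48
tool_pos: [0.5801, -0.1956, 0.1743]
tool_rot: [-0.002, 0.717, 0.697, -0.001]
contact_force: [-12.7, -4.3, -1.8]
gripper_width: 0.109
grasp_force: 58.4
```

Call:
play_rows(commands=[[0,4.3,-6.4,0,0,0],[0,4.9,-5.9,0,0,0],[0,5.5,-5.3,0,0,0],[0,6,-4.7,0,0,0],[0,6.5,-4.1,0,0,0]])

```text
time: 42.9
tool_pos: [0.6041, -0.1964, 0.206]
tool_rot: [-0.006, 0.717, 0.697, -0.004]
contact_force: [-33.4, 2.6, 29.0]
gripper_width: 0.111
grasp_force: 59.1
```

Radial load building up; ease outward.

Call:
play_rows(commands=[[0,-3,-3,0,0,0],[0,0,0,0,0,0]])

```text
time: 43.07
tool_pos: [0.6066, -0.1964, 0.2088]
tool_rot: [0.001, 0.717, 0.697, 0.001]
contact_force: [-10.9, -0.4, 9.5]
gripper_width: 0.11
grasp_force: 60.2
```

Call:
play_rows(commands=[[0,6.3,-4.8,0,0,0],[0,6.9,-3.9,0,0,0],[0,7.2,-2.7,0,0,0],[0,0,0,0,0,0]])

```text
time: 43.4
tool_pos: [0.6279, -0.197, 0.2205]
tool_rot: [0.002, 0.717, 0.697, 0.002]
contact_force: [-8.2, -1.0, 9.1]
gripper_width: 0.111
grasp_force: 59.8
```

Call:
play_rows(commands=[[0,7.4,-1.9,0,0,0],[0,7.6,-1.2,0,0,0],[0,5,0,0,0,0],[0,0,0,0,0,0]])

```text
time: 43.73
tool_pos: [0.6482, -0.1976, 0.2247]
tool_rot: [0.002, 0.717, 0.697, 0.002]
contact_force: [-6.8, -0.7, 10.6]
gripper_width: 0.111
grasp_force: 58.9
```

Call:
play_rows(commands=[[0,2,0,0,0,0],[0,1,0,0,0,0],[0,0,0,0,0,0],[0,0,0,0,0,0]])

```text
time: 44.07
tool_pos: [0.6485, -0.1976, 0.2246]
tool_rot: [-0.0, 0.717, 0.697, -0.0]
contact_force: [-15.8, -0.5, 14.9]
gripper_width: 0.106
grasp_force: 59.4
```

At the upright stop. Ease, release, retreat, take a last look.

Call:
play_rows(commands=[[0,-2,0,0,0,0],[0,0,0,0,0,0]])

```text
time: 44.23
tool_pos: [0.6483, -0.1976, 0.2247]
tool_rot: [0.002, 0.717, 0.697, 0.002]
contact_force: [-10.0, -1.1, 12.2]
gripper_width: 0.105
grasp_force: 59.2
```

Call:
play_rows(commands=[[0,0,0,0,0,0],[0,0,0,0,0,0],[0,0,0,0,0,0],[0,0,-20,0,0,0],[0,0,-40,0,0,0]], hand=40)

```text
time: 44.65
tool_pos: [0.646, -0.1955, 0.2722]
tool_rot: [-0.004, 0.717, 0.698, 0.0]
contact_force: [1.0, -0.2, -0.2]
gripper_width: 0.467
grasp_force: 0.0
```

Call:
play_rows(commands=[[-20,0,-30,0,0,0],[-41,0,0,0,0,0],[-41,0,0,0,0,0],[0,0,0,0,0,0],[0,0,0,0,0,0]])

```text
time: 45.07
tool_pos: [0.6453, -0.3008, 0.3085]
tool_rot: [0.001, 0.718, 0.696, 0.003]
contact_force: [-0.2, 1.2, 0.0]
gripper_width: 0.466
grasp_force: 0.0
```

```bash
python3 - <<'E'
from h import *
t=cam("top"); s=cam("scene")
save(np.hstack([cv2.resize(t[0][120:300,120:370],(500,360)),cv2.resize(s[0][100:380,170:400],(296,360))]),"fin")
E
```

```text
(no output)
```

View pics/fin.png

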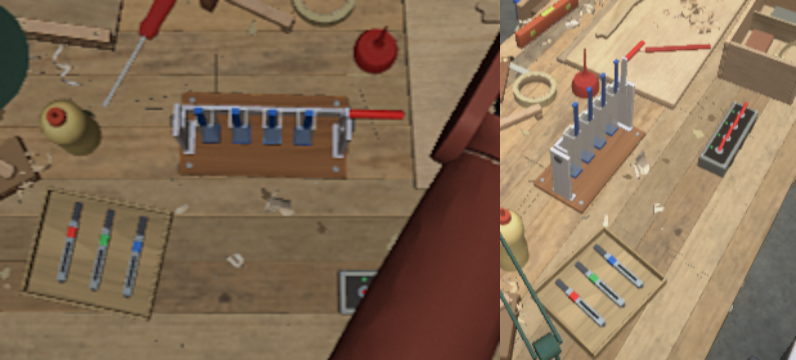

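Tubes upright, three bits flat in the tray, toggles off, oil can and glue bottle standing. Hand in.

```bash
python3 -c "
from plant import manip
print(manip.job_done())"
```

```text
the job is handed in; nothing more can be done
None
```

Job handed in at about 45 s: all four toggles are off, the three bits that were there (red, green, blue; no yellow) lie flat in the tray, the empty tubes are upright, and the oil can and glue bottle are standing.

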